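# Drift a seized axle pin out of a castor and hang the wheel beside its fellow

### The job

The wheel of the near castor on the upturned easel foot must come off, but its headed axle pin has seized: take the drift punch and, from the plain end, push the pin right out of the housing on its head side, then lay the punch down on the bench. Lift the freed wheel out by its rim and stand it on its tread on the open bench, then let go, take it again across the tread and hang it by its bore on the hook in front of the wheel that already hangs there, without unhooking that one. Leave the pin where it falls, and leave the sanding block and the pencil alone.

Things in the scene. Friction and masses are not known exactly. Their poses are not given: they have to be found in the camera images.
- easel_foot: wooden easel foot lying upside down, fixed: a bar 340 x 64 mm, 40 mm high, reaching from x = -74 to +266 mm. Origin on the bench under the centre of the near castor; x along the bar, y along the axle from the pin's plain end to its head, z up. Two equal steel castor housings stand on it: the one at the origin holds the wheel and the seized pin, the one at x = 192 mm is empty
- castor_axle (a point): middle of the near housing on the axle line, 79 mm above the bench, axes as easel_foot. The housing measures 74 mm along x, 37 mm along y; two 4 mm cheeks rise to 91 mm above the bench (29 mm apart, a 14 mm axle hole in each), end walls to 83 mm close in the tread with 3 mm of play, the floor inside is at 44 mm. Screwed flanges reach x = +-63 mm, at 44 mm height
- plain_end_hole (a point): centre of the axle hole in the outer face of the cheek at the pin's plain end, 18.5 mm from castor_axle on the foot's -y side. The pin is driven from here along the foot's +y
- axle_pin_center (a point): middle of the seized steel axle pin: shank 13 mm diameter, 37 mm long along its y axis from y = -18.5 mm (plain end, flush with the cheek) to +18.5 mm, where a domed head of 19 mm diameter, 3 mm high, lies outside the other cheek. It sticks in that cheek with some 10 to 17 N all the way, until it has moved about 37 mm and drops out
- wheel_center (a point): centre of the wheel in the near housing (loose, about 0.12 kg): dark tyre, light metal hub, 62 mm diameter, 25 mm wide, plain 15 mm bore along its y axis. Its rim stands about 17 mm above the cheeks; with the pin out it rests on the housing's floor about 3 mm lower, with 14 mm of rim above the cheeks. Standing on the bench its centre is 30 to 31 mm high
- drift_punch_grip (a point): grip and balance point of the loose steel drift punch (0.16 kg), on its axis: octagonal body 14 mm across flats from x = -63 to +30 mm, then a round shank of 8 mm diameter to the tip at x = +104 mm. x points to the tip. It lies on the bench, its axis 7 mm above it
- drift_punch_tip (a point): flat tip of the punch, on its axis, 104 mm from the grip point
- drift_punch: the punch as a whole, origin and axes as drift_punch_grip
- axle_pin: the pin as a whole, origin and axes as axle_pin_center
- wheel: the castor wheel as a whole, origin and axes as wheel_center
- hook_stand: wooden stand with one steel hook, fixed: base 100 x 86 x 16 mm, post 44 mm wide, 128 mm high. Origin on the bench under the post, z up. The hook points along -x: a round rod of 5 mm diameter, 105 mm above the bench, level for 66 mm from hook_base, then turned up 5 mm. The centre of a hanging wheel is about 100 mm high
- hook_base (a point): where the rod leaves its plate on the post, 22 mm from the stand's origin, 105 mm above the bench
- hook_tip (a point): upturned end of the hook, 94 mm from the stand's origin (72 mm beyond hook_base), 110 mm above the bench
- hung_wheel_center (a point): centre of the wheel that already hangs on the hook against the post, equal to the castor wheel. Between it and the upturned end there is room for one more wheel, but not for a finger as well
- hung_wheel: the hanging wheel as a whole, origin and axes (y along the bore) as hung_wheel_center
- sanding_block: cork sanding block 65 x 101 x 32 mm, bystander; origin at the middle of its underside
- pencil: pencil 150 mm long, 8 mm thick, bystander; origin at the middle of its underside, its length along its y axis
Mind the look-alikes: they are no part of the job. Leave any blue look-alike of the wheel alone.

How it is judged:
By the outcome, as a careful person would: the job done as asked, in the order asked, and still so for the second after the job is handed in, with the robot touching nothing.
It also fails if it takes over 72 s, if anything falls off the work surface, if the arm or the gripper's body presses on something with over 40 N, if the wrist force passes 120 N, or if a joint passes its speed limit or range.

### The arm

A 6-joint arm with a two-finger parallel gripper is mounted at the origin on a cart in front of the work surface, level with it; the furniture and walls round the work are solid. World frame = base frame: x ahead of the robot, y to its left, z up, the work surface at z = 0. Lengths are in m, angles in rad, forces in N, time in s.
With the tool pointing down it reaches from about 0.35 to 0.975 m from the base axis. Payload 4.9 kg.
Tool frame: the origin (TCP) lies on the centre line of the jaws, within the pads' length; the fingertips stand 19 mm ahead of it and the grasp point (between the pads) is the TCP; z points along the fingers, x is the direction in which the jaws open and shut, and the axes are right-handed (so a half turn about z gives the same grasp; the last joint's range is limited). The gripper opens to 85 mm and grips with 20 to 120 N. Pads are 22 mm wide; open, the fingers measure 114 mm over their backs; the gripper's body (76 mm by 85 mm) begins 54 mm behind the grasp point. The pads swing forward as they close: fully open they stand 13 mm farther back than shut.
Start: joints at [1.023, 0.053, 1.613, -0, 1.476, -0.119], TCP at [0.26, 0.568, 0.25] pointing down, gripper open.
Joint ranges: [-3.01, 3.01], [-1.01, 2.22], [0.06, 2.58], [-1.02, 4.17], [0.09, 2.62], [-3.14, 3.14]. Speed limits (rad/s): [2.57, 2.57, 3.14, 3.14, 3.14, 3.14].

### API

Orientations are given as a rotation vector (axis times angle).
In Python, from bench import get_obs, read_camera, finish_job gives the robot as it stands.
- The arm moves only by the shell command python3 -m creep 'ROWS' [FORCE]. ROWS is JSON, a list of rows, each an object of numbers: "x", "y", "z": the shift along the world's x, y, z in mm; "roll": the turn about the world's z in degrees; "fingers": the opening, from 0 (shut) to 1 (fully open). In form: [{"x": .., "y": .., "z": .., "roll": .., "fingers": ..}, ...]. A call has exactly 5 rows; each row shifts and turns the commanded pose from where the row before left it; what a row does not reach is not made up. A row lasts 1/8 s, in which the tool goes at most 62.5 mm and 10.7 degrees, less where a joint would pass 70% of its speed; a pose out of reach is approached as far as the arm can. A call is refused whole if a number of a shift passes 62.5 or a number of a turn 10.7, either way. A call with a gripper value outside its range is refused whole. The fingers move at their own pace and stop on an object; FORCE is the grip in N (left out, the last holds). Time passes only in rows, so rows that do not move let the fingers close, or fill a call up. It gives the time, the measured TCP pose, the force and the opening at its end, in the units of the state.
- get_obs(): the state, without advancing time (a new reading comes with each control period).
- read_camera(name): name is "side" or "top"; returns a dict with "color" (384x512x3 uint8, blue, green, red), "depth" (384x512 float32, m along the optical axis (not along the pixel's ray), 0 where there is no reading), "fx", "fy", "cx", "cy" (pixels), "rvec" (rotation vector, rad) and "tvec" (3), from world to camera coordinates, as OpenCV has them. Camera axes: x right, y down, z forward; pixel columns grow to the right and rows downward; lengths in m; the calibration is good to about 2 mm. A picture is of the moment at which its call begins.
- finish_job(): hands the job in, once; it reports no verdict.
The state is a dict: "time_s": time; "q": joint angles; "joint_vel": joint speeds; "joint_torque": joint torques, N m; "tool_pos": TCP position; "orientation": TCP orientation; "contact_force": force on the tool from outside, world axes, zero at the start; "ft_torque": the same for the moment, N m; "grip_width": finger opening in m.
Only numpy, scipy, OpenCV 4.12 (cv2) and the standard library are available. Lean on these libraries where they do the work, as an engineer would, in place of code of your own. Each camera call takes 0.05 s, during which the arm holds its last target.

## Working session

There is one attempt and no reset: what is moved stays moved. The work goes in short steps, Python scripts to look and compute and a shell command to move; the robot and the scene stay as the last step left them, time stands still between calls to the robot, and variables do not carry over. Pictures are saved under pics/ and viewed, and the job is handed in when it is done.

```bash
ls; mkdir -p pics; cat > h.py <<'E'
import numpy as np, cv2
from bench import get_obs, read_camera
def snap(n,f):
    c=read_camera(n); cv2.imwrite('pics/'+f+'.png',c['color']); np.savez('/tmp/'+f+'.npz',**c); return c
def pts(c):
    R=cv2.Rodrigues(np.array(c['rvec'],float))[0]; d=c['depth']; v,u=np.mgrid[:d.shape[0],:d.shape[1]]
    P=np.stack([(u-c['cx'])/c['fx']*d,(v-c['cy'])/c['fy']*d,d],-1)
    W=(P-np.array(c['tvec']).reshape(3))@R; W[d==0]=np.nan; return W
def proj(c,p):
    return cv2.projectPoints(np.array(p,float).reshape(-1,3),np.array(c['rvec'],float),np.array(c['tvec'],float),np.array([[c['fx'],0,c['cx']],[0,c['fy'],c['cy']],[0,0,1.]]),None)[0].reshape(-1,2)
def ray(c,u,v,z):
    R=cv2.Rodrigues(np.array(c['rvec'],float))[0]; d=R.T@np.array([(u-c['cx'])/c['fx'],(v-c['cy'])/c['fy'],1]); o=-R.T@np.array(c['tvec']).reshape(3)
    return o+d*(z-o[2])/d[2]
E
python3 - <<'E'
from h import *
for n in('side','top'):
    c=snap(n,n+'0'); R=cv2.Rodrigues(np.array(c['rvec'],float))[0]; print(n,-R.T@np.array(c['tvec']).reshape(3),R[2],c['fx'])
o=get_obs();print(o)
E
```

```text
pics
side [ 0.01807137 -0.7584345   0.84319187] [ 0.42828334  0.64336773 -0.63454814] 358.5306373522189
top [ 0.34806687 -0.00864742  1.36154391] [ 0.13248254 -0.02674813 -0.99082436] 466.8221820838497
{'time_s': 0.1, 'q': array([ 1.02302785e+00,  5.33204164e-02,  1.61417691e+00, -1.33619687e-06,
        1.47595439e+00, -1.18997050e-01]), 'joint_vel': array([ 0.00139506,  0.00011294, -0.00444434,  0.00055636,  0.00066504,
        0.00093253]), 'joint_torque': array([-2.74642082e-05, -3.94907105e+01, -3.71359742e+01, -1.86898119e-04,
        4.01445446e-03,  2.43206858e-05]), 'tool_pos': array([0.25956918, 0.56797298, 0.24915549]), 'orientation': array([ 2.64250693e+00,  1.69754111e+00, -2.62533645e-03]), 'contact_force': array([-0.54133168, -0.53578907,  0.25954569]), 'ft_torque': array([ 0.03188079,  0.01419616, -0.01139374]), 'grip_width': 0.08535518396156076}
```

View pics/side0.png

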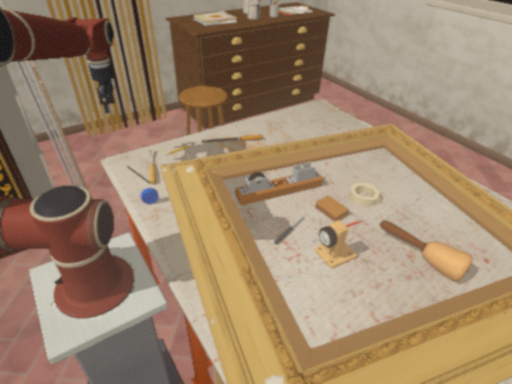

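View pics/top0.png

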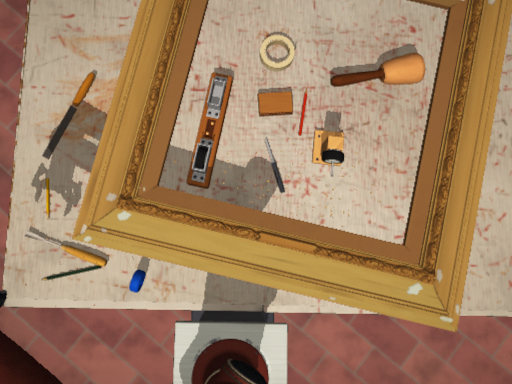

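```bash
python3 - <<'E'
from h import *
c=np.load('/tmp/top0.npz'); im=c['color']
crop=im[60:205,175:355]; cv2.imwrite('pics/topc.png',cv2.resize(crop,None,fx=4.2,fy=4.1,interpolation=cv2.INTER_CUBIC))
s=np.load('/tmp/side0.npz'); im=s['color']
cv2.imwrite('pics/sidec.png',cv2.resize(im[155:275,220:370],None,fx=5,fy=5,interpolation=cv2.INTER_CUBIC))
W=pts(c)
for n,(u,v) in dict(foot_near=(197,183),foot_far=(228,75),wheel=(201,160),tip=(268,140),butt=(281,190),hungw=(333,155),hooktip=(332,172),post=(330,138),frameL=(120,190),frameB=(250,215),frameInner=(250,240),block=(275,102),pencil=(303,113)).items(): print(n,(u,v),W[v,u].round(3))
E
```

```text
foot_near (197, 183) [0.542 0.107 0.04 ]
foot_far (228, 75) [ 0.882  0.028 -0.002]
wheel (201, 160) [0.595 0.092 0.107]
tip (268, 140) [ 0.684 -0.097 -0.006]
butt (281, 190) [ 0.531 -0.136  0.012]
hungw (333, 155) [ 0.614 -0.265  0.131]
hooktip (332, 172) [ 0.572 -0.267  0.106]
post (330, 138) [ 0.662 -0.258  0.126]
frameL (120, 190) [0.513 0.316 0.068]
frameB (250, 215) [ 0.453 -0.046  0.049]
frameInner (250, 240) [ 0.382 -0.047  0.065]
block (275, 102) [ 0.79  -0.114  0.032]
pencil (303, 113) [ 0.767 -0.2    0.008]
```

View pics/topc.png

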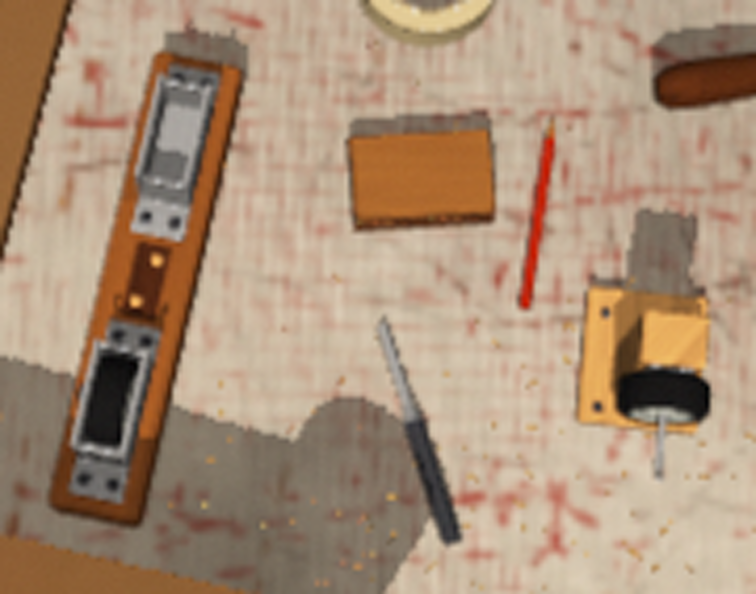

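View pics/sidec.png

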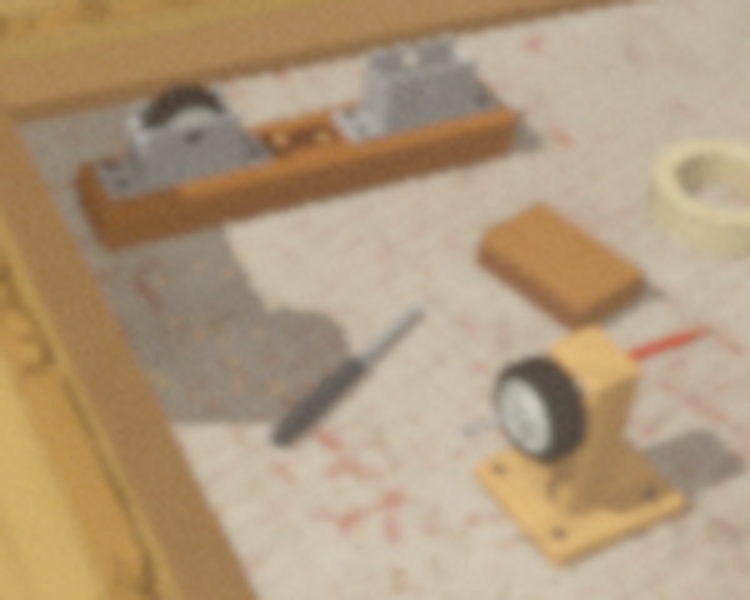

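```bash
python3 - <<'E'
from h import *
for n in('top','side'):
    c=np.load(f'/tmp/{n}0.npz'); W=pts(c); X=W[...,0];Y=W[...,1];Z=W[...,2]
    reg=(X>.48)&(X<.92)&(Y>-.03)&(Y<.16)&(Z>-.03)&(Z<.15)
    print(n,'bench z',np.nanmedian(Z[(X>.6)&(X<.9)&(Y>-.25)&(Y<-.05)]))
    for lo,hi in((.03,.047),(.072,.097),(.098,.12)):
        m=reg&(Z>lo)&(Z<hi); P=W[m][:,:2].astype(np.float32)
        # cluster
        for k in (0,1):
            Q=P[P[:,0]<.70] if k==0 else P[P[:,0]>.70]
            if len(Q)>8:
                r=cv2.minAreaRect(Q*1000); print(lo,hi,k,len(Q),'med z',np.median(Z[m]).round(4),r, Q.mean(0).round(4))
        if lo==.03: print('all',cv2.minAreaRect(P*1000),cv2.boxPoints(cv2.minAreaRect(P*1000)))
    # punch
    m=(X>.5)&(X<.72)&(Y>-.17)&(Y<-.07)&(Z>.004)&(Z<.03)
    P=W[m][:,:2].astype(np.float32); print('punch',len(P),cv2.minAreaRect(P*1000))
    m=(X>.5)&(X<.75)&(Y>-.35)&(Y<-.2)
    for lo,hi in((.01,.022),(.098,.12),(.123,.14)):
        Q=W[m&(Z>lo)&(Z<hi)][:,:2].astype(np.float32); print('stand',lo,len(Q),cv2.minAreaRect(Q*1000))
E
```

```text
top bench z 0.0011467359103207479
0.03 0.047 0 1096 med z 0.0411 ((590.0380859375, 76.47319793701172), (165.39181518554688, 219.68856811523438), 89.88573455810547) [0.5884 0.091 ]
0.03 0.047 1 1092 med z 0.0411 ((805.2052612304688, 102.10182189941406), (151.86228942871094, 208.0926513671875), 79.22459411621094) [0.7911 0.0749]
all ((699.583251953125, 77.11083984375), (439.21112060546875, 165.27694702148438), 0.12556453049182892) [[479.79712   159.26785  ]
 [480.1593     -6.0087037]
 [919.3694     -5.046173 ]
 [919.0072    160.23038  ]]
0.072 0.097 0 214 med z 0.0875 ((608.5301513671875, 96.53926086425781), (40.73542404174805, 74.5962905883789), 79.42207336425781) [0.6047 0.0944]
0.072 0.097 1 157 med z 0.0875 ((796.0447387695312, 59.19935607910156), (37.648685455322266, 74.86522674560547), 79.1124267578125) [0.7943 0.06  ]
0.098 0.12 0 138 med z 0.1051 ((608.2869873046875, 95.21150207519531), (25.163192749023438, 46.001556396484375), 80.09454345703125) [0.6069 0.095 ]
punch 398 ((609.6618041992188, -119.85136413574219), (219.59646606445312, 97.83133697509766), 0.41904762387275696)
st
[... 1092 characters left out ...]
51791381836), (41.829444885253906, 74.55442810058594), 77.87226104736328) [0.7941 0.0592]
0.098 0.12 0 66 med z 0.105 ((606.0867919921875, 93.22364807128906), (23.36369514465332, 47.20620346069336), 74.50968933105469) [0.6032 0.0918]
punch 212 ((609.0465087890625, -120.70809173583984), (215.11070251464844, 98.13642120361328), 0.743632435798645)
stand 0.01 434 ((661.3407592773438, -272.6805725097656), (85.59589385986328, 102.36480712890625), 84.79594421386719)
stand 0.098 186 ((609.9907836914062, -278.12652587890625), (53.603973388671875, 99.91070556640625), 46.57171630859375)
stand 0.123 250 ((634.5614013671875, -270.56292724609375), (43.841957092285156, 66.52075958251953), 86.1355972290039)
```

```bash
python3 - <<'E'
from h import *
for n,z in(('top',.007),('side',.007)):
    c=np.load(f'/tmp/{n}0.npz'); W=pts(c); X=W[...,0];Y=W[...,1];Z=W[...,2]
    m=(X>.52)&(X<.72)&(Y>-.17)&(Y<-.07)&(Z>.0065)&(Z<.025)
    m8=m.astype(np.uint8); k,l,st,ce=cv2.connectedComponentsWithStats(m8)
    i=1+np.argmax(st[1:,4]); v,u=np.nonzero(l==i); print(n,st[i])
    P=W[l==i][:,:2]; mu=P.mean(0); w,V=np.linalg.eigh(np.cov(P.T)); d=V[:,1]*np.sign(V[0,1]); t=(P-mu)@d
    print('dir',np.degrees(np.arctan2(d[1],d[0])),'ends',mu+d*t.min(),mu+d*t.max(),t.max()-t.min())
    for a in np.linspace(t.min(),t.max(),9)[:-1]:
        s=(t>=a)&(t<a+(t.max()-t.min())/8); q=P[s]; print(q.mean(0).round(4), np.ptp((q-mu)@V[:,0]).round(4))
c=np.load('/tmp/top0.npz');cv2.imwrite('pics/punch.png',cv2.resize(c['color'][130:200,250:300],None,fx=8,fy=8,interpolation=cv2.INTER_CUBIC))
cv2.imwrite('pics/hook.png',cv2.resize(c['color'][115:185,300:360],None,fx=8,fy=8,interpolation=cv2.INTER_CUBIC))
s=np.load('/tmp/side0.npz');cv2.imwrite('pics/hooks.png',cv2.resize(s['color'][215:275,305:365],None,fx=9,fy=9,interpolation=cv2.INTER_CUBIC))
E
```

```text
top [265 139  19  54 211]
dir 17.97097224245881 ends [ 0.52441352 -0.13940164] [ 0.68369464 -0.08773727] 0.16745054045632168
[ 0.535  -0.1357] 0.0167
[ 0.5538 -0.1301] 0.0145
[ 0.5742 -0.1234] 0.0141
[ 0.5941 -0.1167] 0.0137
[ 0.6121 -0.1109] 0.0143
[ 0.6329 -0.1042] 0.0065
[ 0.6538 -0.0977] 0.0074
[ 0.6739 -0.0907] 0.0068
side [274 216  30  28 142]
dir 18.766567262252295 ends [ 0.52529931 -0.14150457] [ 0.68350744 -0.08774912] 0.16709117317640765
[ 0.5339 -0.1379] 0.0169
[ 0.555  -0.1319] 0.0114
[ 0.5754 -0.1246] 0.0126
[ 0.5941 -0.1186] 0.0142
[ 0.6137 -0.1117] 0.0127
[ 0.6346 -0.1042] 0.0049
[ 0.6553 -0.0971] 0.0081
[ 0.6738 -0.0906] 0.0074
```

View pics/punch.png

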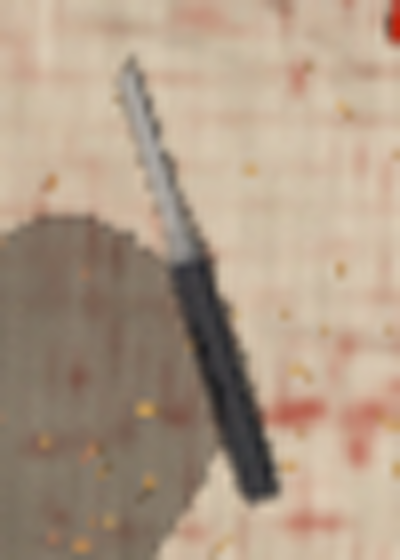

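View pics/hook.png

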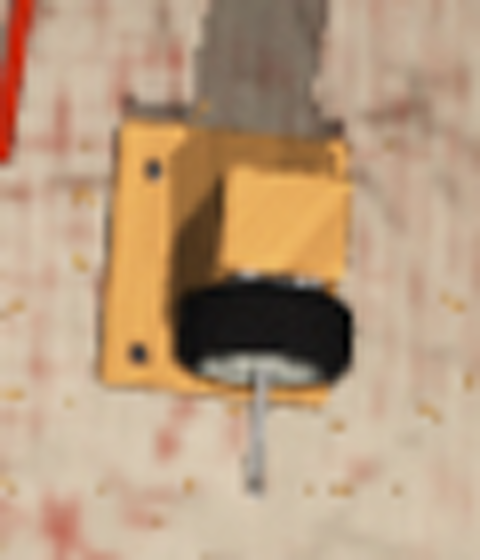

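View pics/hooks.png

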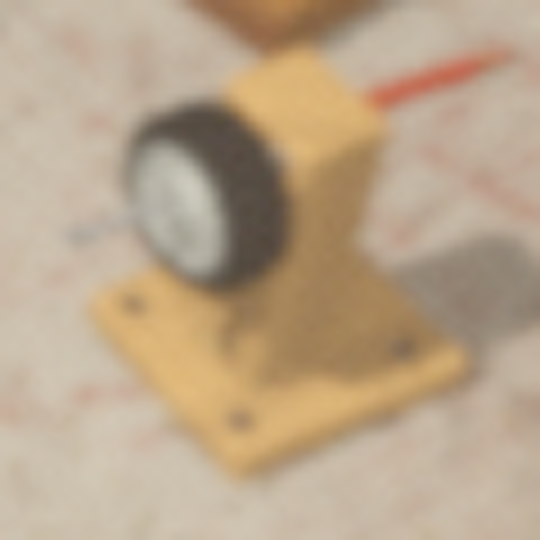

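```bash
cat > st.py <<'E'
from h import *
o=get_obs(); R=cv2.Rodrigues(o['orientation'])[0]
print('t',round(o['time_s'],2),'pos',(o['tool_pos']*1000).round(1),'jaw',np.degrees(np.arctan2(R[1,0],R[0,0])).round(2),'tilt',R[:,2].round(3),'F',o['contact_force'].round(1),'w',round(o['grip_width']*1000,1),'q6',o['q'][5].round(2))
E
r='[{"x":22,"y":-46,"z":0,"roll":-9.1,"fingers":0.6},{"x":22,"y":-46,"z":0,"roll":-9.1,"fingers":0.6},{"x":22,"y":-46,"z":0,"roll":-9.1,"fingers":0.6},{"x":22,"y":-46,"z":0,"roll":-9.1,"fingers":0.6},{"x":22,"y":-46,"z":0,"roll":-9.1,"fingers":0.6}]'; unset r
python3 -m creep '[{"x":22,"y":-46,"z":0,"roll":-9.1,"fingers":0.6},{"x":22,"y":-46,"z":0,"roll":-9.1,"fingers":0.6},{"x":22,"y":-46,"z":0,"roll":-9.1,"fingers":0.6},{"x":22,"y":-46,"z":0,"roll":-9.1,"fingers":0.6},{"x":22,"y":-46,"z":0,"roll":-9.1,"fingers":0.6}]'; python3 st.py
```

```text
time_s: 0.72
tool_pos: [0.3701, 0.3368, 0.2498]
orientation: [3.095, 0.536, -0.001]
contact_force: [0.6, -0.3, -0.1]
grip_width: 0.0512
t 0.72 pos [370.1 336.8 249.8] jaw 19.65 tilt [-0. -0. -1.] F [ 0.6 -0.3 -0.1] w 51.2 q6 0.25
```

```bash

python3 -m creep '[{"x":21.5,"y":-45.7,"roll":-9.1},{"x":21.5,"y":-45.7,"roll":-9.1},{"x":21.5,"y":-45.7,"roll":-9.1},{"x":21.5,"y":-45.7,"roll":-9.1},{"x":21.5,"y":-45.7,"roll":-9.1}]'
python3 -m creep '[{"x":21.5,"y":-45.7,"z":-10,"roll":-9.1},{"x":21.5,"y":-45.7,"z":-20,"roll":-9.1},{"x":21.5,"y":-45.7,"z":-30,"roll":-9.1},{"x":21.5,"y":-45.7,"z":-30,"roll":-9.1},{"x":21.5,"y":-45.7,"z":-30,"roll":-9.1}]'; python3 st.py
```

```text
t 0.72 pos [370.1 336.8 249.8] jaw 19.65 tilt [-0. -0. -1.] F [ 0.6 -0.3 -0.1] w 51.2 q6 0.25validation failed for argument at $[0]...
validation failed for argument at $[0]...
```

```bash

python3 -m creep '[{"x":21.5,"y":-45.7,"z":0,"roll":-9.1,"fingers":0.6},{"x":21.5,"y":-45.7,"z":0,"roll":-9.1,"fingers":0.6},{"x":21.5,"y":-45.7,"z":0,"roll":-9.1,"fingers":0.6},{"x":21.5,"y":-45.7,"z":0,"roll":-9.1,"fingers":0.6},{"x":21.5,"y":-45.7,"z":0,"roll":-9.1,"fingers":0.6}]' &&
python3 -m creep '[{"x":21.5,"y":-45.7,"z":-10,"roll":-9.1,"fingers":0.6},{"x":21.5,"y":-45.7,"z":-20,"roll":-9.1,"fingers":0.6},{"x":21.5,"y":-45.7,"z":-30,"roll":-9.1,"fingers":0.6},{"x":21.5,"y":-45.7,"z":-30,"roll":-9.1,"fingers":0.6},{"x":21.5,"y":-45.7,"z":-30,"roll":-9.1,"fingers":0.6}]'; python3 st.py
```

```text
time_s: 1.35
tool_pos: [0.4775, 0.1083, 0.2499]
orientation: [-3.062, 0.703, 0.001]
contact_force: [0.7, 0.3, 0.1]
grip_width: 0.0511
time_s: 1.98
tool_pos: [0.5851, -0.1202, 0.1289]
orientation: [-2.552, 1.833, 0.001]
contact_force: [0.4, -0.6, 0.8]
grip_width: 0.0514
t 1.98 pos [ 585.1 -120.2  128.9] jaw -71.38 tilt [-0.  0. -1.] F [ 0.4 -0.6  0.8] w 51.4 q6 0.92
```

```bash

python3 -m creep '[{"x":0,"y":0,"z":-35,"roll":-0.3,"fingers":0.6},{"x":0,"y":0,"z":-35,"roll":0,"fingers":0.6},{"x":0,"y":0,"z":-25,"roll":0,"fingers":0.6},{"x":0,"y":0,"z":-12,"roll":0,"fingers":0.6},{"x":0,"y":0,"z":0,"roll":0,"fingers":0.6}]' && 
python3 -m creep '[{"x":0,"y":0,"z":0,"roll":0,"fingers":0},{"x":0,"y":0,"z":0,"roll":0,"fingers":0},{"x":0,"y":0,"z":0,"roll":0,"fingers":0},{"x":0,"y":0,"z":0,"roll":0,"fingers":0},{"x":0,"y":0,"z":0,"roll":0,"fingers":0}]' 100; python3 st.py
```

```text
time_s: 2.6
tool_pos: [0.5842, -0.1184, 0.0224]
orientation: [2.551, -1.832, -0.003]
contact_force: [0.8, 0.2, 0.4]
grip_width: 0.0511
time_s: 3.22
tool_pos: [0.586, -0.119, 0.0252]
orientation: [-2.551, 1.832, -0.004]
contact_force: [-0.8, -0.9, 6.4]
grip_width: 0.009
t 3.23 pos [ 586.  -119.    25.2] jaw -71.36 tilt [ 0.002 -0.001 -1.   ] F [-0.8 -0.9  6.4] w 9.0 q6 0.92
```

```bash
python3 - <<'E'
from h import *
c=snap('side','side1'); cv2.imwrite('pics/s1.png',cv2.resize(c['color'][130:260,220:350],None,fx=4.6,fy=4.6,interpolation=cv2.INTER_CUBIC))
E
```

```text
(no output)
```

View pics/s1.png

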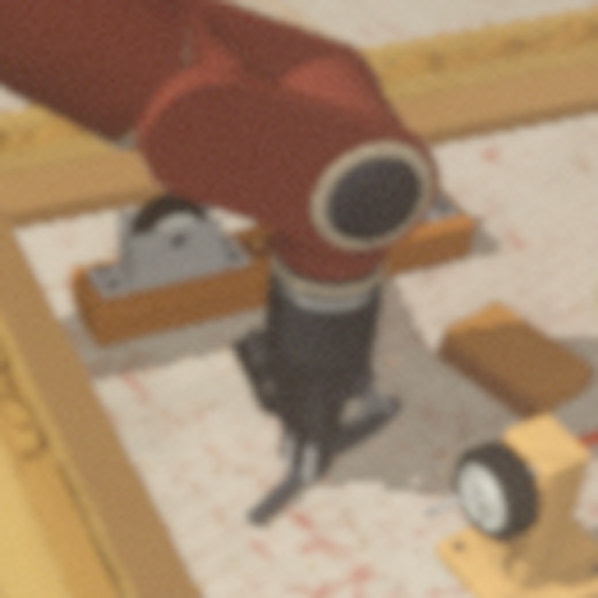

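```bash

python3 -m creep '[{"x":0,"y":0,"z":0,"roll":0,"fingers":0.45},{"x":0,"y":0,"z":0,"roll":0,"fingers":0.45},{"x":0,"y":0,"z":0,"roll":0,"fingers":0.45},{"x":0,"y":0,"z":0,"roll":0,"fingers":0.45},{"x":0,"y":0,"z":0,"roll":0,"fingers":0.45}]' 30; python3 st.py; python3 - <<'E'
from h import *
for n in('side','top'):
    c=snap(n,n+'2')
    cv2.imwrite('pics/'+n+'2c.png',cv2.resize(c['color'][190:255,250:330] if n=='side' else c['color'][120:200,240:320],None,fx=7,fy=7,interpolation=cv2.INTER_CUBIC))
E
```

```text
time_s: 3.9
tool_pos: [0.5847, -0.1186, 0.0231]
orientation: [2.552, -1.832, -0.0]
contact_force: [0.1, 0.1, -0.1]
grip_width: 0.0382
t 3.9 pos [ 584.7 -118.6   23.1] jaw -71.37 tilt [-0.  0. -1.] F [ 0.1  0.1 -0.1] w 38.2 q6 0.92
```

View pics/side2c.png

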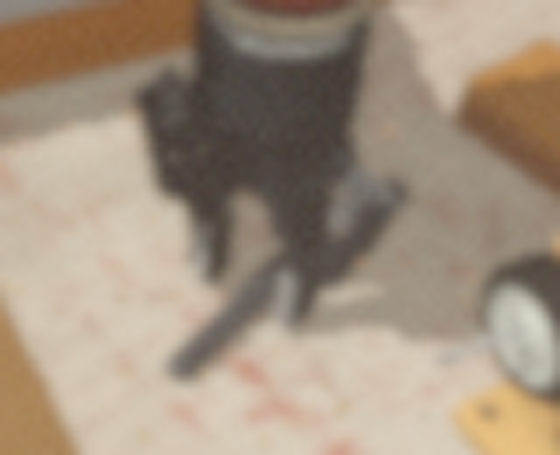

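View pics/top2c.png

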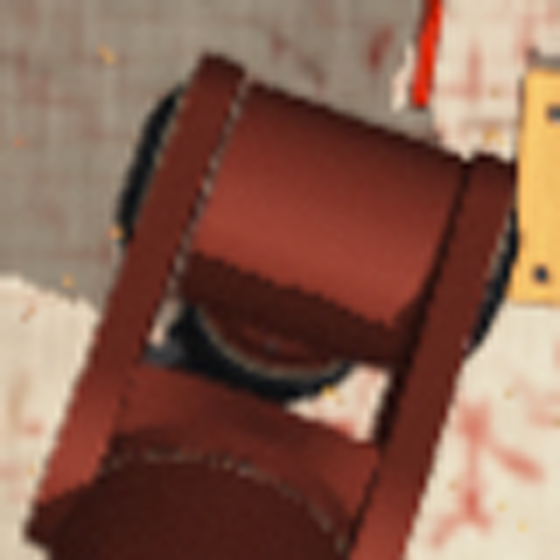

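```bash

python3 -m creep '[{"x":0,"y":0,"z":-2.5,"roll":0,"fingers":0.45},{"x":0,"y":0,"z":0,"roll":0,"fingers":0.3},{"x":0,"y":0,"z":0,"roll":0,"fingers":0.22},{"x":0,"y":0,"z":0,"roll":0,"fingers":0},{"x":0,"y":0,"z":0,"roll":0,"fingers":0}]' 30; python3 st.py
```

```text
time_s: 4.62
tool_pos: [0.5849, -0.1187, 0.0209]
orientation: [-2.552, 1.833, -0.0]
contact_force: [-1.1, -0.3, 0.4]
grip_width: 0.0127
t 4.62 pos [ 584.9 -118.7   20.9] jaw -71.37 tilt [ 0. -0. -1.] F [-1.1 -0.3  0.4] w 12.7 q6 0.92
```

```bash

python3 -m creep '[{"x":0,"y":0,"z":0,"roll":0,"fingers":0},{"x":0,"y":0,"z":0,"roll":0,"fingers":0},{"x":0,"y":0,"z":0,"roll":0,"fingers":0},{"x":0,"y":0,"z":2,"roll":0,"fingers":0},{"x":0,"y":0,"z":3,"roll":0,"fingers":0}]' 60; python3 st.py
```

```text
time_s: 5.25
tool_pos: [0.5842, -0.1184, 0.0252]
orientation: [2.551, -1.832, -0.002]
contact_force: [0.3, 0.5, -1.9]
grip_width: 0.0116
t 5.25 pos [ 584.2 -118.4   25.2] jaw -71.37 tilt [-0.001  0.001 -1.   ] F [ 0.3  0.5 -1.9] w 11.6 q6 0.92
```

```bash

python3 -m creep '[{"x":0,"y":0,"z":10,"roll":0,"fingers":0},{"x":0,"y":0,"z":25,"roll":0,"fingers":0},{"x":0,"y":0,"z":30,"roll":0,"fingers":0},{"x":0,"y":0,"z":30,"roll":0,"fingers":0},{"x":0,"y":0,"z":15,"roll":0,"fingers":0}]' 80; python3 st.py; python3 - <<'E'
from h import *
c=snap('side','side3')
cv2.imwrite('pics/side3c.png',cv2.resize(c['color'][165:255,240:330],None,fx=6.5,fy=6.5,interpolation=cv2.INTER_CUBIC))
E
```

```text
time_s: 5.88
tool_pos: [0.5859, -0.1189, 0.1385]
orientation: [-2.551, 1.832, -0.005]
contact_force: [0.1, -0.3, -1.8]
grip_width: 0.0107
t 5.88 pos [ 585.9 -118.9  138.5] jaw -71.37 tilt [ 0.003 -0.001 -1.   ] F [ 0.1 -0.3 -1.8] w 10.7 q6 0.92
```

View pics/side3c.png

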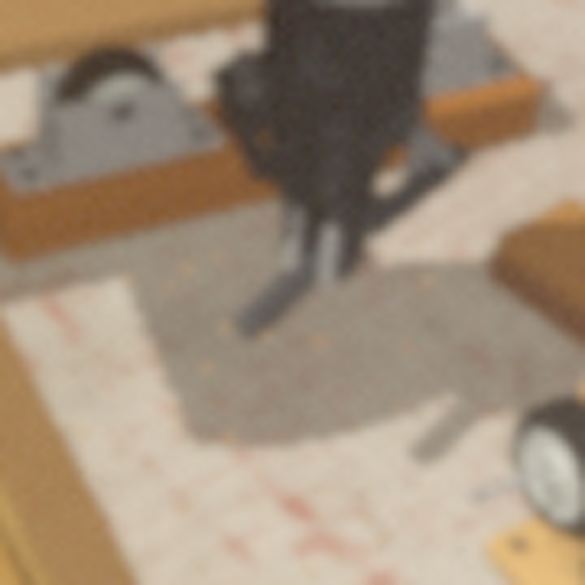

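```bash
cat > pun.py <<'E'
from h import *
import sys
def fit(c,tcp,ang,zoff=-.0135,near=-.075,far=.125,gap=.016):
    W=pts(c); d=np.array([np.cos(ang),np.sin(ang)]); n=np.array([-d[1],d[0]])
    q=W[...,:2]-tcp[:2]; t=q@d; s=q@n; z=W[...,2]-tcp[2]
    m=(t>near)&(t<far)&(abs(s)<.018)&(abs(z-zoff)<.02)
    for nm,mm in(('butt',m&(t<-gap-.01)),('body+',m&(t>gap)&(t<.03)),('shank',m&(t>.034))):
        if mm.sum()<4: print(nm,mm.sum());continue
        print(nm,mm.sum(),'t',(t[mm].min()*1e3).round(1),(t[mm].max()*1e3).round(1),'s med',(np.median(s[mm])*1e3).round(1),'z top',(np.percentile(z[mm],[50,90])*1e3).round(1))
        if mm.sum()>12:
            p=np.polyfit(t[mm],s[mm],1); pz=np.polyfit(t[mm],z[mm],1); print('   s slope deg',np.degrees(p[0]).round(1),'s0',(p[1]*1e3).round(1),'z slope deg',np.degrees(pz[0]).round(1),'z0',(pz[1]*1e3).round(1))
if __name__=='__main__':
    o=get_obs()
    for f in sys.argv[2:]: print(f); fit(np.load('/tmp/'+f+'.npz'),o['tool_pos'],np.radians(float(sys.argv[1])))
E
python3 pun.py 18.3 side3
```

```text
side3
butt 56 t -66.1 -27.4 s med -1.1 z top [-9.9 -6.8]
   s slope deg -1.1 s0 -1.6 z slope deg 2.1 z0 -8.3
body+ 0
shank 3
```

```bash

python3 -m creep '[{"x":-1,"y":8,"z":0,"roll":8,"fingers":0},{"x":-1,"y":8,"z":0,"roll":10,"fingers":0},{"x":-1,"y":8,"z":0,"roll":10,"fingers":0},{"x":-1,"y":8,"z":0,"roll":10,"fingers":0},{"x":-1,"y":8,"z":0,"roll":10,"fingers":0}]' 100 &&
python3 -m creep '[{"x":0,"y":12,"z":-10,"roll":9,"fingers":0},{"x":0,"y":12,"z":-15,"roll":3.6,"fingers":0},{"x":0,"y":6,"z":-15,"roll":0,"fingers":0},{"x":0,"y":0,"z":-5,"roll":0,"fingers":0},{"x":0,"y":0,"z":0,"roll":0,"fingers":0}]' ; python3 st.py; python3 - <<'E'
from h import *
for n in('side','top'):
    c=snap(n,n+'4')
    cv2.imwrite('pics/'+n+'4c.png',cv2.resize(c['color'][145:245,220:330] if n=='side' else c['color'][120:210,180:290],None,fx=6.5,fy=5.8,interpolation=cv2.INTER_CUBIC))
E
python3 pun.py 78.95 side4 top4
```

```text
time_s: 6.55
tool_pos: [0.579, -0.0781, 0.1344]
orientation: [-3.078, 0.627, 0.003]
contact_force: [0.2, -0.0, -1.7]
grip_width: 0.0101
time_s: 7.18
tool_pos: [0.5795, -0.0488, 0.0901]
orientation: [3.128, -0.296, -0.002]
contact_force: [-0.3, -0.0, -1.5]
grip_width: 0.0102
t 7.17 pos [579.5 -48.8  90.1] jaw -10.81 tilt [-0.001  0.    -1.   ] F [-0.3 -0.  -1.5] w 10.2 q6 -0.02
side4
butt 47 t -63.5 -27.9 s med 4.0 z top [-9.1 -5.7]
   s slope deg 2.5 s0 5.3 z slope deg 4.0 z0 -6.4
body+ 0
shank 4 t 64.0 72.7 s med 0.3 z top [-11.   -8.9]
top4
butt 32 t -47.4 -26.3 s med 2.8 z top [-9.7 -6.7]
   s slope deg 15.0 s0 12.2 z slope deg -1.1 z0 -10.6
body+ 1
shank 45 t 34.3 103.5 s med 1.5 z top [-12.   -8.6]
   s slope deg -0.1 s0 1.9 z slope deg -1.0 z0 -11.1
```

View pics/side4c.png

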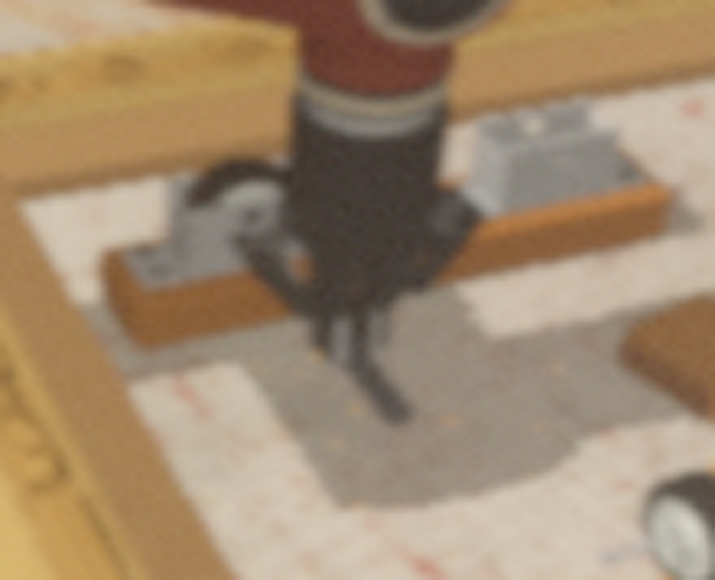

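View pics/top4c.png

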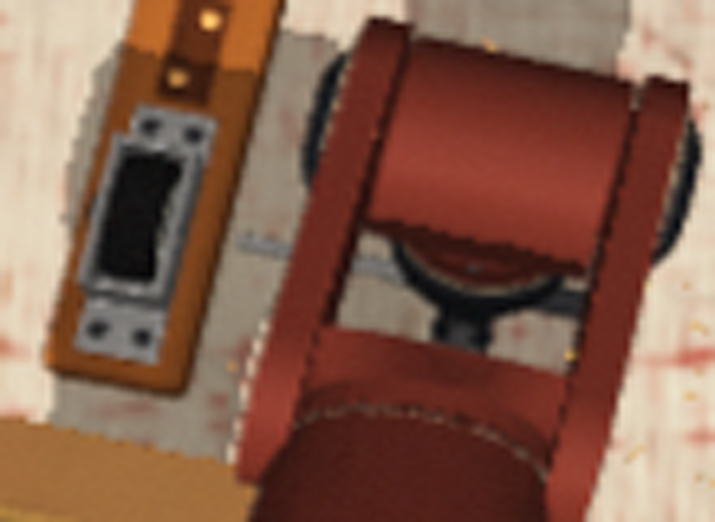

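```bash
python3 - <<'E'
from h import *
a=np.radians(78.95); d=np.array([np.cos(a),np.sin(a)]); n=np.array([-d[1],d[0]])
tcp=np.array([.5795,-.0488,.0905])
for f in('top4','side4'):
    c=np.load(f'/tmp/{f}.npz'); W=pts(c); q=W[...,:2]-tcp[:2]; t=q@d; s=q@n; z=W[...,2]-tcp[2]
    m=(t>-.075)&(t<.115)&(abs(s)<.012)&(abs(z+.013)<.015)&((t<-.022)|(t>.03))
    for i in np.argsort(t[m]): print(f,(t[m][i]*1e3).round(0),(s[m][i]*1e3).round(1),(z[m][i]*1e3).round(1),end=' | ')
    print()
E
```

```text
top4 -48.0 -0.7 -6.4 | top4 -47.0 -3.8 -8.3 | top4 -47.0 7.3 -11.7 | top4 -47.0 -7.1 -11.4 | top4 -46.0 4.7 -10.4 | top4 -45.0 3.2 -3.8 | top4 -45.0 -0.5 -8.9 | top4 -44.0 -2.7 -5.9 | top4 -44.0 -6.8 -12.7 | top4 -43.0 5.6 -8.7 | top4 -43.0 2.9 -8.8 | top4 -42.0 0.6 -6.3 | top4 -42.0 -2.8 -9.5 | top4 -41.0 -5.5 -8.9 | top4 -41.0 6.3 -8.4 | top4 -40.0 3.6 -8.2 | top4 -39.0 0.6 -9.4 | top4 -39.0 -1.6 -6.5 | top4 -38.0 -5.5 -12.2 | top4 -38.0 6.5 -10.9 | top4 -37.0 4.2 -8.0 | top4 -37.0 1.3 -8.9 | top4 -36.0 -1.7 -10.1 | top4 -36.0 -4.8 -12.1 | top4 -35.0 6.3 -15.3 | top4 -35.0 4.3 -10.6 | top4 -34.0 2.6 -4.8 | top4 -33.0 -0.6 -7.3 | top4 -32.0 5.0 -10.3 | top4 -31.0 3.3 -4.6 | top4 -29.0 5.4 -11.4 | top4 -26.0 6.7 -7.7 | top4 30.0 7.0 -11.7 | top4 31.0 4.5 -10.0 | top4 34.0 5.4 -8.2 | top4 34.0 2.8 -7.5 | top4 35.0 -1.4 -15.2 | top4 36.0 5.4 -11.9 | top4 37.0 3.0 -9.9 | top4 38.0 0.1 -10.5 | top4 38.0 -2.2 -8.1 | top4 40.0 3.5 -10.6 | top4 40.0 0.6 -10.9 | top4 41.0 -2.5 -12.7 | top4 43.0 3.8 -12.3 | top4 43.0 0.7 -14.1 | top4 44.0 -1.4 -10.2 | top4 45.0 3.7 -15.8 | top4 46.0 2.5 -7.6 
[... 1293 characters left out ...]
4 -48.0 -1.7 -4.3 | side4 -45.0 0.6 -1.7 | side4 -45.0 -0.1 -6.8 | side4 -45.0 3.5 -5.7 | side4 -44.0 6.7 -9.1 | side4 -44.0 6.3 -13.6 | side4 -41.0 1.9 -4.9 | side4 -40.0 4.9 -8.7 | side4 -40.0 7.8 -12.6 | side4 -38.0 4.0 -6.6 | side4 -38.0 7.2 -10.0 | side4 -37.0 6.9 -6.9 | side4 -35.0 2.4 -5.7 | side4 -34.0 -1.3 -7.1 | side4 -33.0 7.9 -14.4 | side4 -32.0 1.4 -3.8 | side4 -31.0 4.2 -8.0 | side4 -31.0 -2.8 -6.0 | side4 -30.0 7.0 -12.3 | side4 -29.0 -7.9 -13.5 | side4 -29.0 3.1 -6.2 | side4 -28.0 6.2 -10.0 | side4 -26.0 5.3 -7.8 | side4 -26.0 -1.8 -5.8 | side4 -23.0 0.7 -6.9 | side4 -23.0 7.0 -14.1 | side4 64.0 -2.1 -10.7 | side4 68.0 -0.4 -13.5 | side4 69.0 -0.6 -9.7 | side4 73.0 1.7 -7.4 |
```

```bash

python3 -m creep '[{"x":0,"y":0,"z":3,"roll":0,"fingers":0},{"x":1.9,"y":9.8,"z":0,"roll":0,"fingers":0},{"x":1.9,"y":9.8,"z":0,"roll":0,"fingers":0},{"x":0.6,"y":2.9,"z":0,"roll":0,"fingers":0},{"x":0.6,"y":2.9,"z":0,"roll":0,"fingers":0}]' 120 ; python3 st.py; python3 - <<'E'
from h import *
for n in('side','top'):
    c=snap(n,n+'5')
    cv2.imwrite('pics/'+n+'5c.png',cv2.resize(c['color'][145:225,220:310] if n=='side' else c['color'][130:190,180:260],None,fx=8,fy=7,interpolation=cv2.INTER_CUBIC))
E
```

```text
time_s: 7.9
tool_pos: [0.5846, -0.024, 0.0937]
orientation: [3.124, -0.293, -0.001]
contact_force: [-2.3, -9.6, -1.8]
grip_width: 0.0095
t 7.9 pos [584.6 -24.   93.7] jaw -10.7 tilt [-0.001 -0.004 -1.   ] F [-2.3 -9.6 -1.8] w 9.5 q6 0.02
```

View pics/side5c.png

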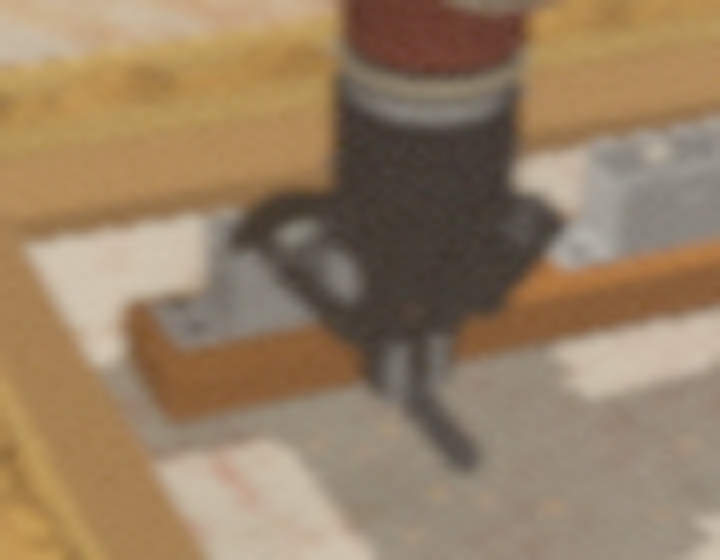

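View pics/top5c.png

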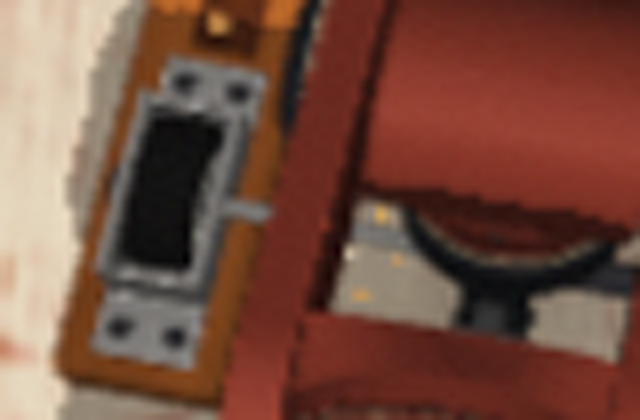

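```bash

python3 -m creep '[{"x":0.2,"y":1,"z":0,"roll":0,"fingers":0},{"x":0.2,"y":1,"z":0,"roll":0,"fingers":0},{"x":0.2,"y":1,"z":0,"roll":0,"fingers":0},{"x":0.2,"y":1,"z":0,"roll":0,"fingers":0},{"x":0.2,"y":1,"z":0,"roll":0,"fingers":0}]' 120 ; python3 st.py
```

```text
time_s: 8.62
tool_pos: [0.5851, -0.022, 0.0937]
orientation: [3.12, -0.294, -0.002]
contact_force: [-3.2, -13.2, -0.5]
grip_width: 0.0097
t 8.62 pos [585.1 -22.   93.7] jaw -10.76 tilt [-0.002 -0.008 -1.   ] F [ -3.2 -13.2  -0.5] w 9.7 q6 0.03
```

```bash

python3 -m creep '[{"x":0.2,"y":1,"z":0,"roll":0,"fingers":0},{"x":0.2,"y":1,"z":0,"roll":0,"fingers":0},{"x":0.2,"y":1,"z":0,"roll":0,"fingers":0},{"x":0.2,"y":1,"z":0,"roll":0,"fingers":0},{"x":0.2,"y":1,"z":0,"roll":0,"fingers":0}]' 120 ; python3 st.py; python3 - <<'E'
from h import *
c=snap('top','top6')
cv2.imwrite('pics/top6c.png',cv2.resize(c['color'][130:190,180:260],None,fx=8,fy=7,interpolation=cv2.INTER_CUBIC))
E
```

```text
time_s: 9.25
tool_pos: [0.5859, -0.0169, 0.0934]
orientation: [3.12, -0.294, -0.003]
contact_force: [-2.7, -11.2, -2.9]
grip_width: 0.0096
t 9.25 pos [585.9 -16.9  93.4] jaw -10.76 tilt [-0.003 -0.008 -1.   ] F [ -2.7 -11.2  -2.9] w 9.6 q6 0.04
```

View pics/top6c.png

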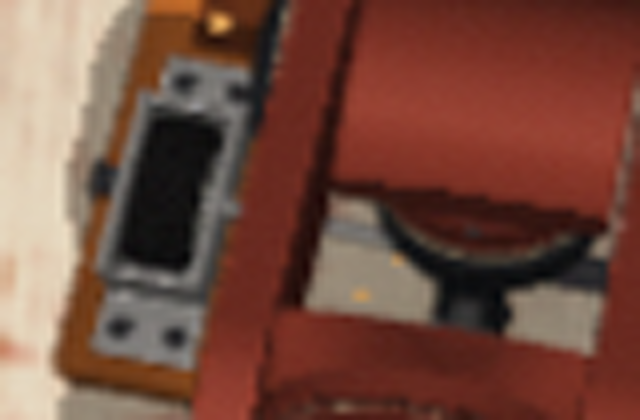

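```bash

python3 -m creep '[{"x":0.4,"y":2,"z":0,"roll":0,"fingers":0},{"x":0.4,"y":2,"z":0,"roll":0,"fingers":0},{"x":0.4,"y":2,"z":0,"roll":0,"fingers":0},{"x":0.4,"y":2,"z":0,"roll":0,"fingers":0},{"x":0.4,"y":2,"z":0,"roll":0,"fingers":0}]' 120 ; python3 st.py;
python3 -m creep '[{"x":0.4,"y":2,"z":0,"roll":0,"fingers":0},{"x":0.4,"y":2,"z":0,"roll":0,"fingers":0},{"x":0.4,"y":2,"z":0,"roll":0,"fingers":0},{"x":0.4,"y":2,"z":0,"roll":0,"fingers":0},{"x":0.4,"y":2,"z":0,"roll":0,"fingers":0}]' 120 ; python3 st.py;  python3 - <<'E'
from h import *
c=snap('top','top7')
cv2.imwrite('pics/top7c.png',cv2.resize(c['color'][130:190,180:260],None,fx=8,fy=7,interpolation=cv2.INTER_CUBIC))
E
```

```text
time_s: 9.93
tool_pos: [0.5878, -0.0069, 0.0933]
orientation: [3.12, -0.294, -0.004]
contact_force: [-3.7, -14.4, -1.6]
grip_width: 0.0093
t 9.93 pos [587.8  -6.9  93.3] jaw -10.75 tilt [-0.003 -0.008 -1.   ] F [ -3.7 -14.4  -1.6] w 9.3 q6 0.06
time_s: 10.55
tool_pos: [0.5899, 0.003, 0.0934]
orientation: [3.119, -0.294, -0.004]
contact_force: [-3.3, -13.9, -0.7]
grip_width: 0.0094
t 10.55 pos [589.9   3.   93.4] jaw -10.76 tilt [-0.003 -0.008 -1.   ] F [ -3.3 -13.9  -0.7] w 9.4 q6 0.07
```

View pics/top7c.png

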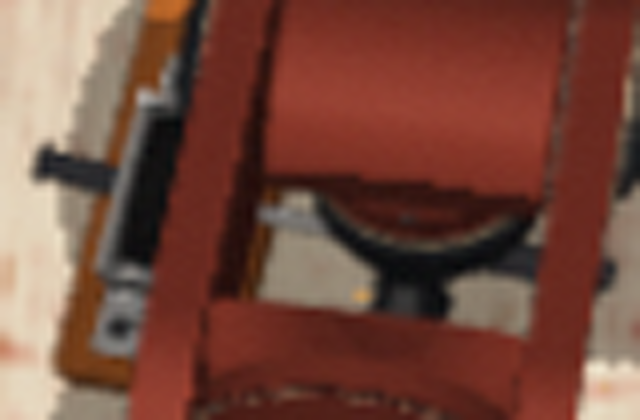

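```bash

python3 -m creep '[{"x":0.4,"y":2,"z":0,"roll":0,"fingers":0},{"x":0.4,"y":2,"z":0,"roll":0,"fingers":0},{"x":0.4,"y":2,"z":0,"roll":0,"fingers":0},{"x":0.4,"y":2,"z":0,"roll":0,"fingers":0},{"x":0.4,"y":2,"z":0,"roll":0,"fingers":0}]' 120 ; python3 st.py;
python3 -m creep '[{"x":0.2,"y":1,"z":0,"roll":0,"fingers":0},{"x":0.2,"y":1,"z":0,"roll":0,"fingers":0},{"x":0.2,"y":1,"z":0,"roll":0,"fingers":0},{"x":0.2,"y":1,"z":0,"roll":0,"fingers":0},{"x":0.2,"y":1,"z":0,"roll":0,"fingers":0}]' 120 ; python3 st.py;  python3 - <<'E'
from h import *
c=snap('top','top8')
cv2.imwrite('pics/top8c.png',cv2.resize(c['color'][120:200,160:260],None,fx=7,fy=7,interpolation=cv2.INTER_CUBIC))
E
```

```text
time_s: 11.22
tool_pos: [0.5927, 0.017, 0.0935]
orientation: [-3.128, 0.295, 0.001]
contact_force: [0.4, -0.3, -1.9]
grip_width: 0.0096
t 11.22 pos [592.7  17.   93.5] jaw -10.78 tilt [-0.001  0.    -1.   ] F [ 0.4 -0.3 -1.9] w 9.6 q6 0.09
time_s: 11.85
tool_pos: [0.5938, 0.0218, 0.0938]
orientation: [3.128, -0.295, -0.0]
contact_force: [-0.3, -1.4, -3.3]
grip_width: 0.0094
t 11.85 pos [593.8  21.8  93.8] jaw -10.77 tilt [-0. -0. -1.] F [-0.3 -1.4 -3.3] w 9.4 q6 0.1
```

View pics/top8c.png

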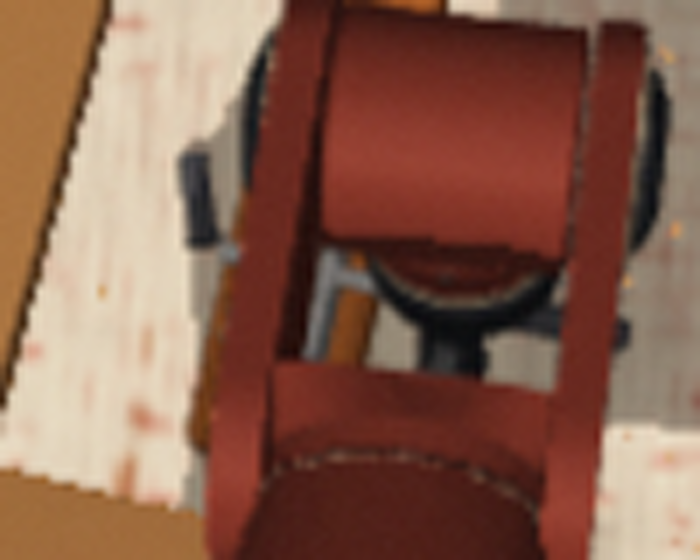

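```bash

python3 -m creep '[{"x":-1,"y":-5,"z":0,"roll":0,"fingers":0},{"x":-3.9,"y":-20,"z":0,"roll":0,"fingers":0},{"x":-3.9,"y":-20,"z":0,"roll":0,"fingers":0},{"x":-3.9,"y":-20,"z":0,"roll":0,"fingers":0},{"x":-3.9,"y":-20,"z":0,"roll":0,"fingers":0}]' 120 ; python3 st.py;
python3 -m creep '[{"x":-4,"y":-20,"z":-12,"roll":0,"fingers":0},{"x":-4,"y":-18,"z":-17,"roll":0,"fingers":0},{"x":-5,"y":0,"z":-18,"roll":0,"fingers":0},{"x":-5,"y":0,"z":-16,"roll":0,"fingers":0},{"x":-4,"y":0,"z":-5,"roll":0,"fingers":0}]' 120 ; python3 st.py;  python3 - <<'E'
from h import *
c=snap('side','side9')
cv2.imwrite('pics/side9c.png',cv2.resize(c['color'][145:245,220:330],None,fx=6.5,fy=5.8,interpolation=cv2.INTER_CUBIC))
E
```

```text
time_s: 12.52
tool_pos: [0.577, -0.0651, 0.0941]
orientation: [3.127, -0.296, 0.001]
contact_force: [0.5, -0.6, -1.1]
grip_width: 0.0094
t 12.53 pos [577.  -65.1  94.1] jaw -10.82 tilt [ 0.001 -0.    -1.   ] F [ 0.5 -0.6 -1.1] w 9.4 q6 -0.05
time_s: 13.15
tool_pos: [0.5535, -0.1001, 0.0234]
orientation: [-3.127, 0.293, 0.006]
contact_force: [0.9, 0.1, -1.4]
grip_width: 0.0095
t 13.15 pos [ 553.5 -100.1   23.4] jaw -10.72 tilt [-0.004  0.001 -1.   ] F [ 0.9  0.1 -1.4] w 9.5 q6 -0.12
```

View pics/side9c.png

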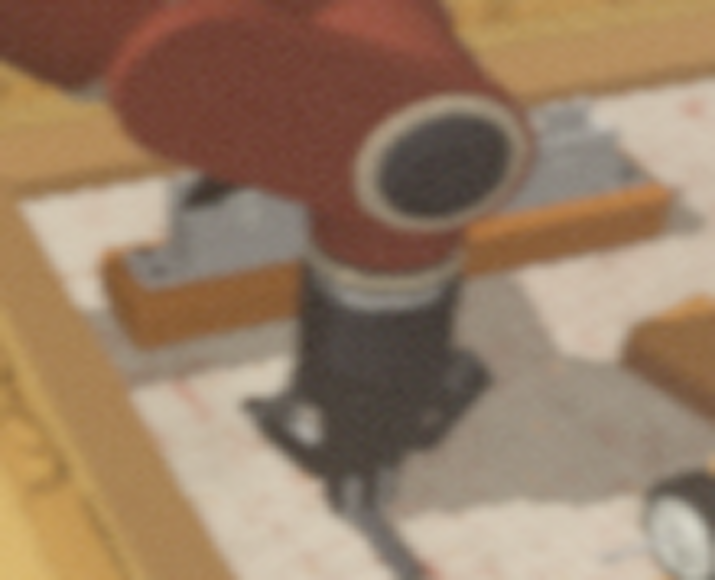

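```bash

python3 -m creep '[{"x":0,"y":0,"z":-1,"roll":0,"fingers":0},{"x":0,"y":0,"z":-1,"roll":0,"fingers":0},{"x":0,"y":0,"z":-0.7,"roll":0,"fingers":0},{"x":0,"y":0,"z":0,"roll":0,"fingers":0},{"x":0,"y":0,"z":0,"roll":0,"fingers":0}]' 40 ; python3 st.py;
```

```text
time_s: 13.82
tool_pos: [0.5554, -0.1012, 0.0232]
orientation: [3.128, -0.295, 0.0]
contact_force: [0.6, 0.7, -1.0]
grip_width: 0.0095
t 13.82 pos [ 555.4 -101.2   23.2] jaw -10.77 tilt [ 0. -0. -1.] F [ 0.6  0.7 -1. ] w 9.5 q6 -0.12
```

```bash

python3 -m creep '[{"x":0,"y":0,"z":-0.7,"roll":0,"fingers":0},{"x":0,"y":0,"z":-0.7,"roll":0,"fingers":0},{"x":0,"y":0,"z":-0.6,"roll":0,"fingers":0},{"x":0,"y":0,"z":0,"roll":0,"fingers":0},{"x":0,"y":0,"z":0,"roll":0,"fingers":0}]' 40 ; python3 st.py;
```

```text
time_s: 14.45
tool_pos: [0.5552, -0.1012, 0.0212]
orientation: [-3.128, 0.295, 0.0]
contact_force: [-1.5, -0.1, 1.0]
grip_width: 0.009
t 14.45 pos [ 555.2 -101.2   21.2] jaw -10.77 tilt [-0.  0. -1.] F [-1.5 -0.1  1. ] w 9.0 q6 -0.12
```

```bash

python3 -m creep '[{"x":0,"y":0,"z":0,"roll":0,"fingers":0.5},{"x":0,"y":0,"z":0,"roll":0,"fingers":0.6},{"x":0,"y":0,"z":0,"roll":0,"fingers":0.6},{"x":0,"y":0,"z":15,"roll":0,"fingers":0.6},{"x":0,"y":0,"z":40,"roll":0,"fingers":0.6}]' 40 ; python3 st.py;
python3 -m creep '[{"x":0,"y":0,"z":40,"roll":9.5,"fingers":0.6},{"x":4,"y":15,"z":40,"roll":10,"fingers":0.6},{"x":5,"y":20,"z":0,"roll":10,"fingers":0.6},{"x":5,"y":20,"z":0,"roll":10,"fingers":0.6},{"x":5,"y":20,"z":0,"roll":10,"fingers":0.6}]' 40 ;
python3 -m creep '[{"x":5,"y":20,"z":0,"roll":10,"fingers":0.6},{"x":5,"y":20,"z":0,"roll":10,"fingers":0.6},{"x":5,"y":20,"z":0,"roll":10,"fingers":0.6},{"x":5,"y":20,"z":0,"roll":10,"fingers":0.6},{"x":5,"y":20,"z":0,"roll":0,"fingers":0.6}]' 40 ; python3 st.py;python3 - <<'E'
from h import *
for n in('side','top'):
    c=snap(n,n+'10')
    cv2.imwrite('pics/'+n+'10c.png',cv2.resize(c['color'][110:235,210:330] if n=='side' else c['color'][100:220,160:300],None,fx=5,fy=4.8,interpolation=cv2.INTER_CUBIC))
E
```

```text
time_s: 15.08
tool_pos: [0.5536, -0.1007, 0.0752]
orientation: [-3.127, 0.295, 0.007]
contact_force: [1.0, 0.2, 0.8]
grip_width: 0.0512
t 15.07 pos [ 553.6 -100.7   75.2] jaw -10.77 tilt [-0.004  0.001 -1.   ] F [1.  0.2 0.8] w 51.2 q6 -0.12
time_s: 15.7
tool_pos: [0.5747, -0.0256, 0.1576]
orientation: [2.96, 1.05, 0.002]
contact_force: [0.4, 0.4, 0.4]
grip_width: 0.0512
time_s: 16.32
tool_pos: [0.5997, 0.0746, 0.1573]
orientation: [2.43, 1.989, 0.002]
contact_force: [-0.3, 0.6, -0.0]
grip_width: 0.0515
t 16.32 pos [599.7  74.6 157.3] jaw 78.61 tilt [ 0.001 -0.    -1.   ] F [-0.3  0.6 -0. ] w 51.5 q6 -1.37
```

View pics/side10c.png

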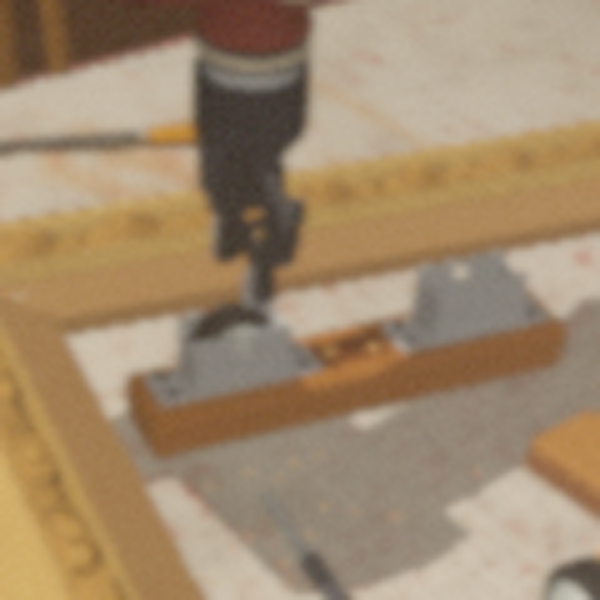

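View pics/top10c.png

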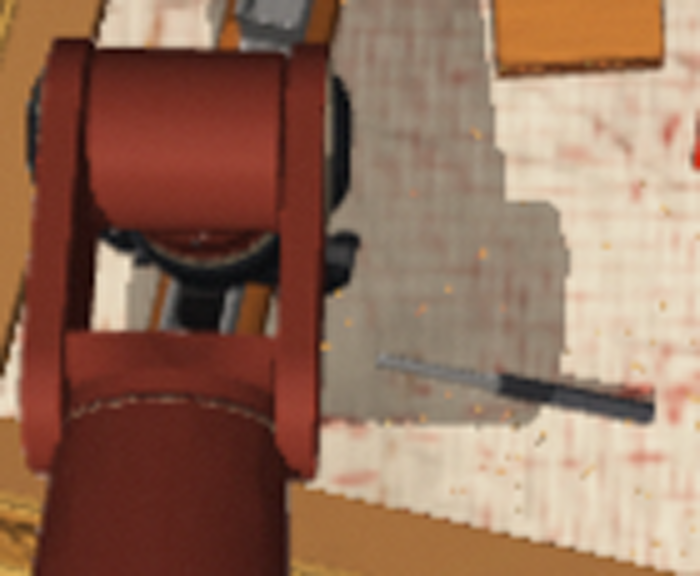

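```bash

python3 -m creep '[{"x":4,"y":11,"z":0,"roll":0.3,"fingers":0.6},{"x":4,"y":10.7,"z":0,"roll":0,"fingers":0.6},{"x":0,"y":0,"z":-20,"roll":0,"fingers":0.6},{"x":0,"y":0,"z":-18,"roll":0,"fingers":0.6},{"x":0,"y":0,"z":-5,"roll":0,"fingers":0.6}]' 40 ; python3 st.py;
python3 -m creep '[{"x":0,"y":0,"z":-2,"roll":0,"fingers":0.6},{"x":0,"y":0,"z":0,"roll":0,"fingers":0.4},{"x":0,"y":0,"z":0,"roll":0,"fingers":0.1},{"x":0,"y":0,"z":0,"roll":0,"fingers":0},{"x":0,"y":0,"z":0,"roll":0,"fingers":0}]' 40 ; python3 st.py;python3 - <<'E'
from h import *
c=snap('side','side11')
cv2.imwrite('pics/side11c.png',cv2.resize(c['color'][130:220,220:310],None,fx=6.5,fy=6.5,interpolation=cv2.INTER_CUBIC))
E
```

```text
time_s: 17.05
tool_pos: [0.6053, 0.0951, 0.1096]
orientation: [-2.422, -1.996, 0.007]
contact_force: [-0.4, 0.1, -0.0]
grip_width: 0.0511
t 17.05 pos [605.3  95.1 109.6] jaw 79.0 tilt [-0.005 -0.    -1.   ] F [-0.4  0.1 -0. ] w 51.1 q6 -1.34
time_s: 17.68
tool_pos: [0.6078, 0.0954, 0.112]
orientation: [2.423, 1.998, 0.002]
contact_force: [-0.5, -1.1, 3.0]
grip_width: 0.0238
t 17.68 pos [607.8  95.4 112. ] jaw 79.03 tilt [ 0.001 -0.    -1.   ] F [-0.5 -1.1  3. ] w 23.8 q6 -1.34
```

View pics/side11c.png

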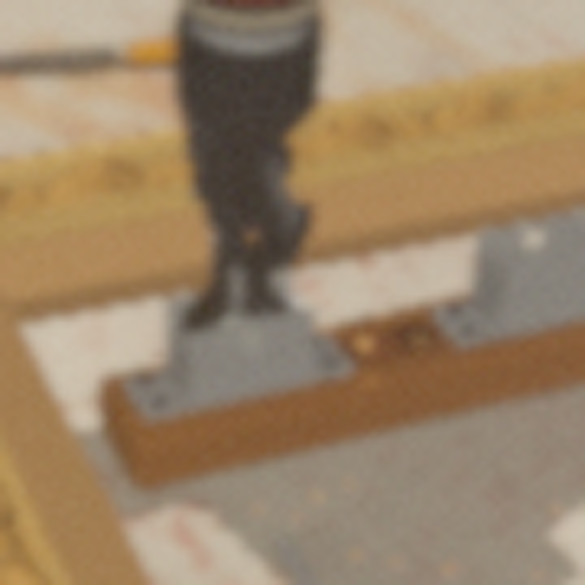

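```bash

python3 -m creep '[{"x":0,"y":0,"z":0,"roll":0,"fingers":0},{"x":0,"y":0,"z":2,"roll":0,"fingers":0},{"x":0,"y":0,"z":6,"roll":0,"fingers":0},{"x":0,"y":0,"z":8,"roll":0,"fingers":0},{"x":0,"y":0,"z":10,"roll":0,"fingers":0}]' 60 ; python3 st.py;
python3 -m creep '[{"x":0,"y":0,"z":12,"roll":0,"fingers":0},{"x":0,"y":0,"z":15,"roll":0,"fingers":0},{"x":0,"y":0,"z":15,"roll":0,"fingers":0},{"x":0,"y":0,"z":10,"roll":0,"fingers":0},{"x":0,"y":0,"z":0,"roll":0,"fingers":0}]' 60 ; python3 st.py;python3 - <<'E'
from h import *
c=snap('side','side12')
cv2.imwrite('pics/side12c.png',cv2.resize(c['color'][110:220,220:310],None,fx=6,fy=5.4,interpolation=cv2.INTER_CUBIC))
E
```

```text
time_s: 18.35
tool_pos: [0.6068, 0.0956, 0.1374]
orientation: [-2.423, -1.999, 0.001]
contact_force: [-0.3, -0.0, -1.9]
grip_width: 0.0231
t 18.35 pos [606.8  95.6 137.4] jaw 79.04 tilt [-0.001  0.    -1.   ] F [-0.3 -0.  -1.9] w 23.1 q6 -1.34
time_s: 18.98
tool_pos: [0.6079, 0.0955, 0.1906]
orientation: [2.422, 1.998, 0.003]
contact_force: [-0.4, 1.0, -2.0]
grip_width: 0.0234
t 18.98 pos [607.9  95.5 190.6] jaw 79.04 tilt [ 0.002  0.    -1.   ] F [-0.4  1.  -2. ] w 23.4 q6 -1.34
```

View pics/side12c.png

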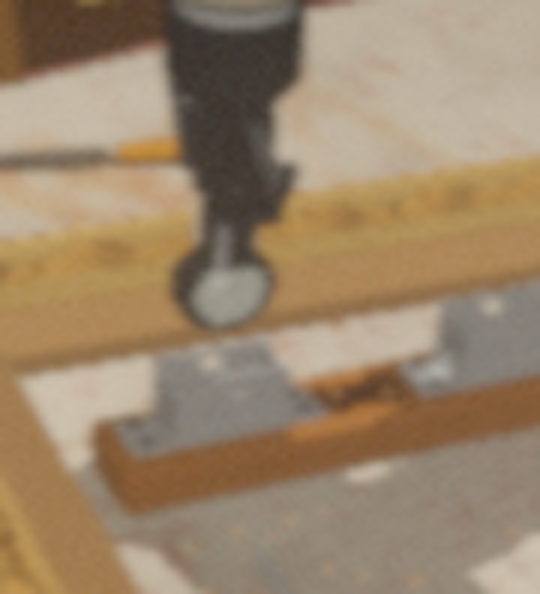

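```bash

python3 -m creep '[{"x":5.2,"y":-13.5,"z":0,"roll":-8.4,"fingers":0},{"x":5.2,"y":-13.5,"z":0,"roll":-8.4,"fingers":0},{"x":5.2,"y":-13.5,"z":0,"roll":-8.4,"fingers":0},{"x":5.2,"y":-13.5,"z":0,"roll":-8.4,"fingers":0},{"x":5.2,"y":-13.5,"z":0,"roll":-8.4,"fingers":0}]' 60 ; 
python3 -m creep '[{"x":5.2,"y":-13.5,"z":-20,"roll":-8.4,"fingers":0},{"x":5.2,"y":-13.5,"z":-25,"roll":-8.4,"fingers":0},{"x":5.2,"y":-13.5,"z":-25,"roll":-8.4,"fingers":0},{"x":5.2,"y":-13.5,"z":-25,"roll":-8.4,"fingers":0},{"x":5.2,"y":-13.5,"z":-15,"roll":-8.4,"fingers":0}]' 60 ; python3 st.py;python3 - <<'E'
from h import *
c=snap('side','side13')
cv2.imwrite('pics/side13c.png',cv2.resize(c['color'][110:240,240:340],None,fx=5,fy=4.6,interpolation=cv2.INTER_CUBIC))
t=np.load('/tmp/top0.npz')
a=ray(t,332.75,161.9,.1075); b=ray(t,331.9,175.6,.1115); print(a,b,np.degrees(np.arctan2(*(a-b)[1::-1])))
W=pts(t);X,Y,Z=W[...,0],W[...,1],W[...,2]
m=(X>.55)&(X<.75)&(Y>-.35)&(Y<-.2)
for lo,hi,xl in((.008,.026,.0),(.12,.14,.636)):
    Q=W[m&(Z>lo)&(Z<hi)&(X>xl)][:,:2].astype(np.float32)*1000; print(cv2.minAreaRect(Q),cv2.boxPoints(cv2.minAreaRect(Q)).round(0).tolist())
E
```

```text
time_s: 19.65
tool_pos: [0.6328, 0.0276, 0.1878]
orientation: [-2.981, -0.99, 0.003]
contact_force: [0.3, 0.2, -1.0]
grip_width: 0.0232
time_s: 20.27
tool_pos: [0.6578, -0.0397, 0.076]
orientation: [-3.138, 0.144, 0.007]
contact_force: [-0.7, -0.1, -1.3]
grip_width: 0.0232
t 20.27 pos [657.8 -39.7  76. ] jaw -5.25 tilt [-0.004  0.001 -1.   ] F [-0.7 -0.1 -1.3] w 23.2 q6 -0.08
[ 0.59952168 -0.2689729   0.1075    ] [ 0.56063102 -0.26567712  0.1115    ] -4.84393952507748
((664.317626953125, -279.38043212890625), (127.19263458251953, 176.9543914794922), 86.62750244140625) [[572.0, -338.0], [749.0, -348.0], [756.0, -221.0], [580.0, -211.0]]
((652.7517700195312, -271.1341247558594), (32.595558166503906, 45.71739959716797), 1.0006344318389893) [[636.0, -249.0], [637.0, -294.0], [669.0, -294.0], [669.0, -248.0]]
```

View pics/side13c.png

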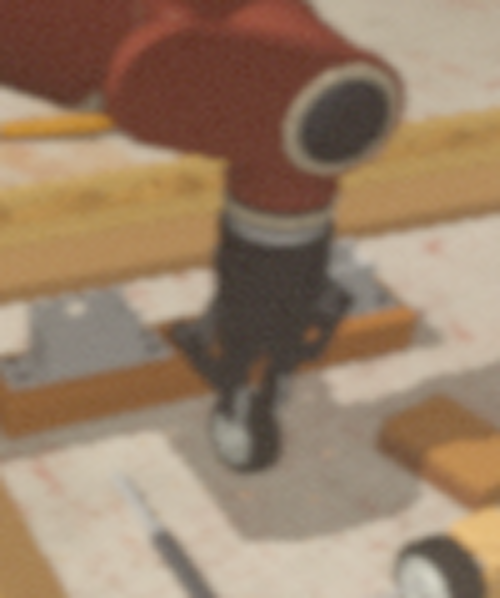

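```bash

python3 -m creep '[{"x":0,"y":0,"z":-2.5,"roll":0,"fingers":0},{"x":0,"y":0,"z":-2,"roll":0,"fingers":0},{"x":0,"y":0,"z":-1,"roll":0,"fingers":0},{"x":0,"y":0,"z":-1,"roll":0,"fingers":0},{"x":0,"y":0,"z":-1,"roll":0,"fingers":0}]' 40 ; python3 st.py
```

```text
time_s: 20.95
tool_pos: [0.6594, -0.0393, 0.0719]
orientation: [3.139, -0.135, 0.001]
contact_force: [-0.6, 0.9, -1.5]
grip_width: 0.0233
t 20.95 pos [659.4 -39.3  71.9] jaw -4.94 tilt [ 0.001 -0.    -1.   ] F [-0.6  0.9 -1.5] w 23.3 q6 -0.09
```

```bash

python3 -m creep '[{"x":0,"y":0,"z":-1,"roll":0,"fingers":0},{"x":0,"y":0,"z":-1,"roll":0,"fingers":0},{"x":0,"y":0,"z":-1,"roll":0,"fingers":0},{"x":0,"y":0,"z":-0.5,"roll":0,"fingers":0},{"x":0,"y":0,"z":0,"roll":0,"fingers":0}]' 40 ; python3 st.py
```

```text
time_s: 21.58
tool_pos: [0.6593, -0.0395, 0.0682]
orientation: [3.139, -0.136, 0.0]
contact_force: [-0.6, -0.1, -0.7]
grip_width: 0.0234
t 21.57 pos [659.3 -39.5  68.2] jaw -4.97 tilt [ 0. -0. -1.] F [-0.6 -0.1 -0.7] w 23.4 q6 -0.09
```

```bash

python3 -m creep '[{"x":0,"y":0,"z":-0.5,"roll":0,"fingers":0},{"x":0,"y":0,"z":-0.5,"roll":0,"fingers":0},{"x":0,"y":0,"z":-0.5,"roll":0,"fingers":0},{"x":0,"y":0,"z":0,"roll":0,"fingers":0},{"x":0,"y":0,"z":0,"roll":0,"fingers":0}]' 40 ; python3 st.py
```

```text
time_s: 22.2
tool_pos: [0.6595, -0.0395, 0.0681]
orientation: [3.138, -0.136, 0.0]
contact_force: [-4.9, 1.0, 7.0]
grip_width: 0.0233
t 22.2 pos [659.5 -39.5  68.1] jaw -4.96 tilt [ 0. -0. -1.] F [-4.9  1.   7. ] w 23.3 q6 -0.09
```

```bash

python3 -m creep '[{"x":0,"y":0,"z":0.8,"roll":0,"fingers":0},{"x":0,"y":0,"z":0,"roll":0,"fingers":0.4},{"x":0,"y":0,"z":0,"roll":0,"fingers":0.5},{"x":0,"y":0,"z":0,"roll":0,"fingers":0.6},{"x":0,"y":0,"z":0,"roll":0,"fingers":0.6}]' 20 ; python3 st.py;python3 - <<'E'
from h import *
c=snap('side','side14')
cv2.imwrite('pics/side14c.png',cv2.resize(c['color'][160:230,250:330],None,fx=7,fy=7,interpolation=cv2.INTER_CUBIC))
E
```

```text
time_s: 22.82
tool_pos: [0.6592, -0.0395, 0.0672]
orientation: [-3.139, 0.136, 0.0]
contact_force: [-0.7, -0.5, -0.3]
grip_width: 0.0512
t 22.82 pos [659.2 -39.5  67.2] jaw -4.97 tilt [-0.  0. -1.] F [-0.7 -0.5 -0.3] w 51.2 q6 -0.09
```

View pics/side14c.png

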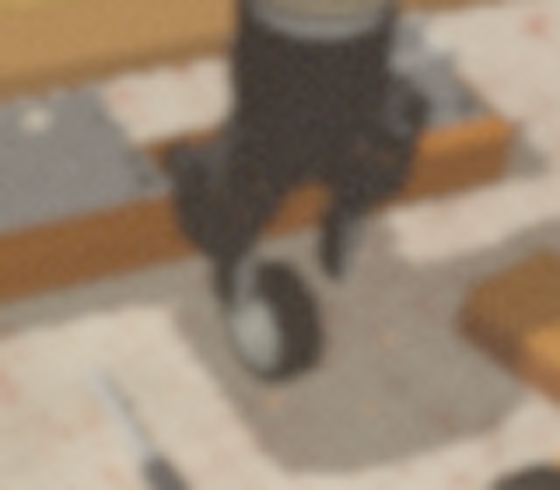

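```bash

python3 -m creep '[{"x":0,"y":0,"z":5,"roll":0,"fingers":0.8},{"x":0,"y":0,"z":10,"roll":0,"fingers":1},{"x":0,"y":0,"z":15,"roll":0,"fingers":1},{"x":0,"y":0,"z":20,"roll":0,"fingers":1},{"x":0,"y":0,"z":20,"roll":0,"fingers":1}]' 20 ; python3 st.py;python3 - <<'E'
from h import *
for n in('side','top'):
    c=snap(n,n+'15'); 
    cv2.imwrite('pics/'+n+'15c.png',cv2.resize(c['color'][160:230,250:330] if n=='side' else c['color'][100:190,200:300],None,fx=7,fy=6.5,interpolation=cv2.INTER_CUBIC))
    W=pts(c); X,Y,Z=W[...,0],W[...,1],W[...,2]
    m=(X>.60)&(X<.72)&(Y>-.10)&(Y<.02)&(Z>.008)&(Z<.075)
    P=W[m]; print(n,len(P),np.percentile(P,[2,50,98],axis=0).round(4).tolist())
    Q=W[m&(Z>.045)][:,:2].astype(np.float32)*1000
    if len(Q)>6: print(cv2.minAreaRect(Q))
E
```

```text
time_s: 23.5
tool_pos: [0.6597, -0.0396, 0.1397]
orientation: [3.138, -0.136, 0.002]
contact_force: [0.3, -1.6, -0.1]
grip_width: 0.0852
t 23.5 pos [659.7 -39.6 139.7] jaw -4.97 tilt [ 0.002 -0.    -1.   ] F [ 0.3 -1.6 -0.1] w 85.2 q6 -0.09
side 197 [[0.6426, -0.0673, 0.0107], [0.6482, -0.0461, 0.0427], [0.6647, -0.0139, 0.0636]]
((654.9830932617188, -40.15776062011719), (25.27479362487793, 47.61636734008789), 0.3439415693283081)
top 1 [[0.6628, -0.0619, 0.0534], [0.6628, -0.0619, 0.0534], [0.6628, -0.0619, 0.0534]]
```

View pics/side15c.png

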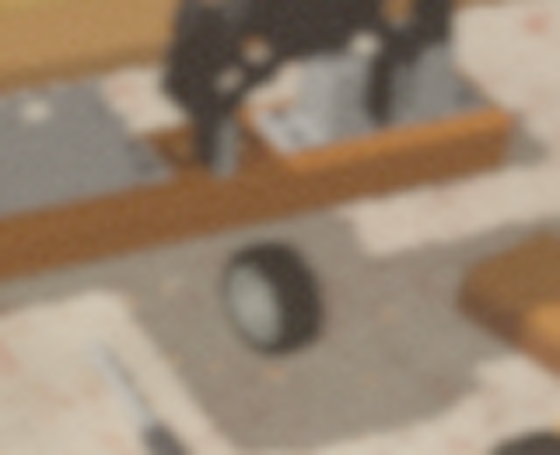

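View pics/top15c.png

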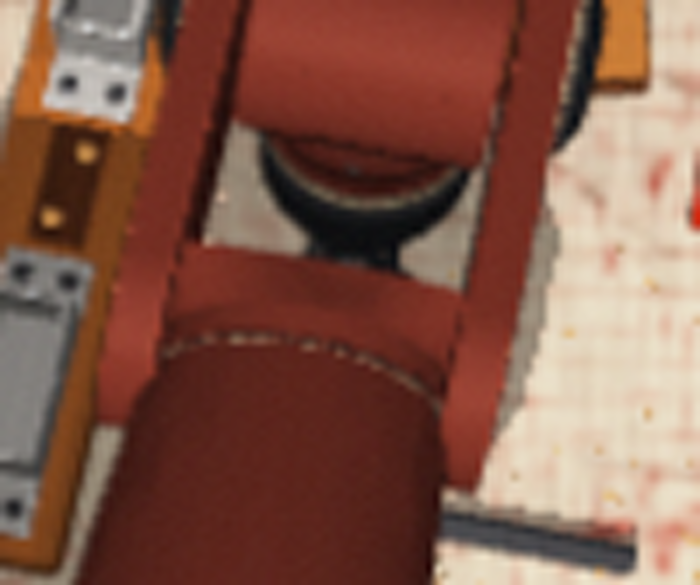

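```bash
python3 - <<'E'
from h import *
c=np.load('/tmp/side15.npz'); W=pts(c); X,Y,Z=W[...,0],W[...,1],W[...,2]
m=(X>.60)&(X<.72)&(Y>-.10)&(Y<.02)&(Z>.008)&(Z<.075)
P=W[m]; hsv=cv2.cvtColor(c['color'],cv2.COLOR_BGR2HSV)[m]
col=c['color'][m].mean(1)
# light hub pixels = face
f=P[(col>105)]; print(len(f))
for it in range(3):
    A=np.c_[f[:,1],f[:,2],np.ones(len(f))]; k=np.linalg.lstsq(A,f[:,0],rcond=None)[0]; r=f[:,0]-A@k; f=f[abs(r)<.006]
print('face x at y=-.04,z=.03',k@[-.04,.031,1],'yaw of normal',np.degrees(np.arctan(-k[0])),'tilt',np.degrees(np.arctan(k[1])),r.std(), 'hub ctr',f.mean(0))
t=P[Z[m]>.05]; print('top ridge',t.mean(0), np.percentile(t,[3,97],axis=0))
E
```

```text
70
face x at y=-.04,z=.03 0.645879680286957 yaw of normal -4.785547048438649 tilt -2.363111115710805 0.001640372789008061 hub ctr [ 0.64648792 -0.03299703  0.0304678 ]
top ridge [ 0.65346497 -0.04313558  0.05797646] [[ 0.6428623  -0.0608477   0.05020511]
 [ 0.66683186 -0.02041309  0.06396717]]
```

```bash

python3 -m creep '[{"x":-3,"y":-0.5,"z":0,"roll":-10,"fingers":1},{"x":0,"y":0,"z":0,"roll":-10,"fingers":1},{"x":0,"y":0,"z":0,"roll":-10,"fingers":1},{"x":0,"y":0,"z":0,"roll":-10,"fingers":1},{"x":0,"y":0,"z":0,"roll":-10,"fingers":1}]' 40 ; 
python3 -m creep '[{"x":0,"y":0,"z":-10,"roll":-10,"fingers":1},{"x":0,"y":0,"z":-10,"roll":-10,"fingers":1},{"x":0,"y":0,"z":-10,"roll":-10,"fingers":1},{"x":0,"y":0,"z":-10,"roll":-10,"fingers":1},{"x":0,"y":0,"z":0,"roll":0,"fingers":1}]' 40 ; python3 st.py
python3 - <<'E'
from h import *
c=snap('side','side16')
cv2.imwrite('pics/side16c.png',cv2.resize(c['color'][130:230,240:340],None,fx=6,fy=5.5,interpolation=cv2.INTER_CUBIC))
E
```

```text
time_s: 24.22
tool_pos: [0.656, -0.0399, 0.137]
orientation: [2.783, -1.458, -0.001]
contact_force: [-0.3, 0.7, 0.4]
grip_width: 0.0857
time_s: 24.85
tool_pos: [0.6552, -0.0398, 0.0959]
orientation: [2.124, -2.312, -0.004]
contact_force: [0.1, 0.2, -0.1]
grip_width: 0.0853
t 24.85 pos [655.2 -39.8  95.9] jaw -94.85 tilt [-0.003  0.001 -1.   ] F [ 0.1  0.2 -0.1] w 85.3 q6 1.48
```

View pics/side16c.png

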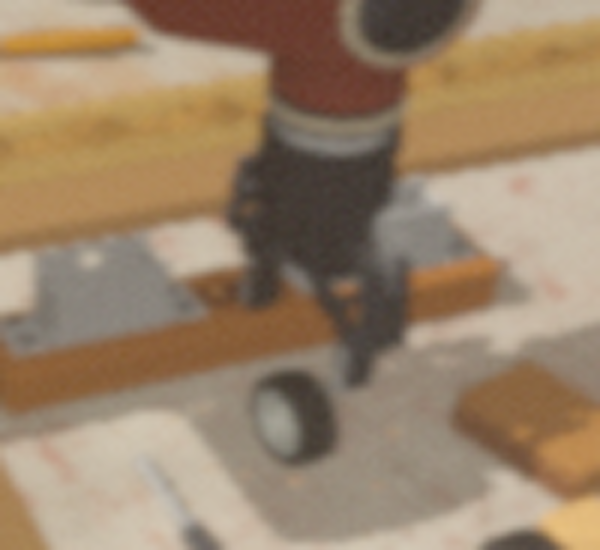

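```bash

python3 -m creep '[{"x":0,"y":0,"z":-25,"roll":0,"fingers":1},{"x":0,"y":0,"z":-20,"roll":0,"fingers":1},{"x":0,"y":0,"z":-15,"roll":0,"fingers":1},{"x":0,"y":0,"z":-8.5,"roll":0,"fingers":1},{"x":0,"y":0,"z":0,"roll":0,"fingers":1}]' 30 ; python3 st.py
python3 - <<'E'
from h import *
c=snap('side','side17')
cv2.imwrite('pics/side17c.png',cv2.resize(c['color'][130:230,240:340],None,fx=6,fy=5.5,interpolation=cv2.INTER_CUBIC))
E
```

```text
time_s: 25.52
tool_pos: [0.6559, -0.0399, 0.0282]
orientation: [2.123, -2.315, -0.002]
contact_force: [-0.4, -0.8, -0.0]
grip_width: 0.0853
t 25.52 pos [655.9 -39.9  28.2] jaw -94.95 tilt [-0.001  0.    -1.   ] F [-0.4 -0.8 -0. ] w 85.3 q6 1.48
```

View pics/side17c.png

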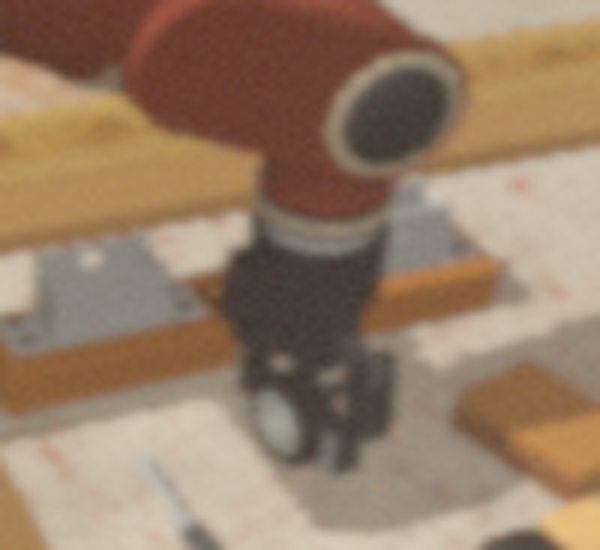

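Fingers straddle the wheel. Close gently.

```bash

python3 -m creep '[{"x":0,"y":0,"z":0,"roll":0,"fingers":0.85},{"x":0,"y":0,"z":0,"roll":0,"fingers":0.75},{"x":0,"y":0,"z":0,"roll":0,"fingers":0.6},{"x":0,"y":0,"z":0,"roll":0,"fingers":0.5},{"x":0,"y":0,"z":0,"roll":0,"fingers":0.5}]' 40 ; python3 st.py
python3 -m creep '[{"x":0,"y":0,"z":0,"roll":0,"fingers":0.4},{"x":0,"y":0,"z":5,"roll":0,"fingers":0.4},{"x":0,"y":0,"z":15,"roll":0,"fingers":0.4},{"x":0,"y":0,"z":20,"roll":0,"fingers":0.4},{"x":0,"y":0,"z":20,"roll":0,"fingers":0.4}]' 50 ; python3 st.py
python3 - <<'E'
from h import *
c=snap('side','side18')
cv2.imwrite('pics/side18c.png',cv2.resize(c['color'][130:230,240:340],None,fx=6,fy=5.5,interpolation=cv2.INTER_CUBIC))
E
```

```text
time_s: 26.2
tool_pos: [0.6571, -0.0401, 0.03]
orientation: [-2.122, 2.315, -0.002]
contact_force: [0.2, 1.5, 5.1]
grip_width: 0.0598
t 26.2 pos [657.1 -40.1  30. ] jaw -94.97 tilt [ 0.002 -0.    -1.   ] F [0.2 1.5 5.1] w 59.8 q6 1.48
time_s: 26.82
tool_pos: [0.6566, -0.0401, 0.0908]
orientation: [-2.123, 2.315, -0.001]
contact_force: [0.4, 0.0, -1.1]
grip_width: 0.0597
t 26.82 pos [656.6 -40.1  90.8] jaw -94.97 tilt [ 0.001 -0.    -1.   ] F [ 0.4  0.  -1.1] w 59.7 q6 1.48
```

View pics/side18c.png

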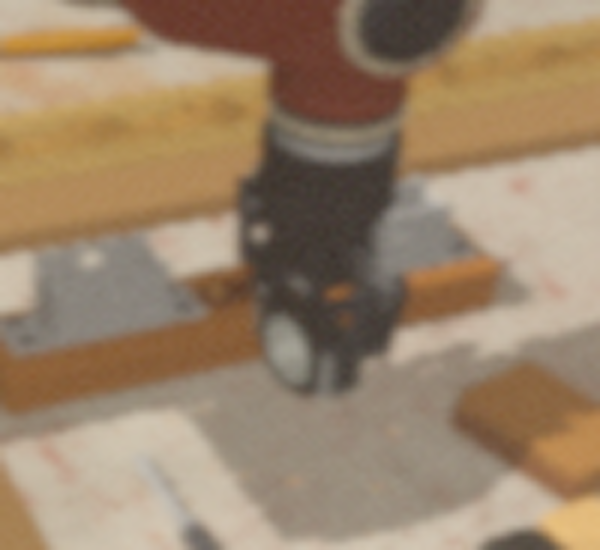

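```bash
cat > whl.py <<'E'
from h import *
import sys
f=sys.argv[1]; x,y,z=[float(a)/1000 for a in sys.argv[2:5]]
c=np.load(f'/tmp/{f}.npz'); W=pts(c); q=W-np.array([x,y,z])
col=c['color'].mean(2)
m=(q[...,0]>-.03)&(q[...,0]<.02)&(abs(q[...,1])<.04)&(abs(q[...,2])<.04)
h=m&(col>105)&(q[...,0]<0.0)
P=q[h]; print('hub n',len(P),'mean',(P.mean(0)*1e3).round(1),'pct',(np.percentile(P,[3,97],axis=0)*1e3).round(1).tolist())
A=np.c_[P[:,1],P[:,2],np.ones(len(P))]; k=np.linalg.lstsq(A,P[:,0],rcond=None)[0]; print('plane',k.round(4),'yaw',np.degrees(np.arctan(-k[0])).round(1),'pitch',np.degrees(np.arctan(k[1])).round(1),'std',(P[:,0]-A@k).std())
v,u=np.nonzero(h); k2=cv2.minAreaRect(np.c_[u,v].astype(np.float32)); print(k2)
# outline of hub via ellipse on mask -> ray to face plane
cn,_=cv2.findContours(h.astype(np.uint8),cv2.RETR_EXTERNAL,cv2.CHAIN_APPROX_NONE); cn=max(cn,key=len)
e=cv2.fitEllipse(cn); print('ellipse',e)
R=cv2.Rodrigues(np.array(c['rvec'],float))[0]; o=-R.T@np.array(c['tvec']).reshape(3); d=R.T@np.array([(e[0][0]-c['cx'])/c['fx'],(e[0][1]-c['cy'])/c['fy'],1])
n=np.array([1,-k[0],-k[1]]); p0=np.array([x+k[2],y,z]); t=n@(p0-o)/(n@d); print('hub face centre rel',((o+t*d-[x,y,z])*1e3).round(1))
b=W[(W[...,0]>.60)&(W[...,0]<.7)&(W[...,1]>-.2)&(W[...,1]<-.12)][:,2]; print('bench',np.nanmedian(b))
vv,uu=int(e[0][1]),int(e[0][0]); cv2.imwrite('pics/'+f+'w.png',cv2.resize(c['color'][vv-25:vv+25,uu-25:uu+25],None,fx=11,fy=11,interpolation=cv2.INTER_CUBIC))
E
python3 whl.py side18 656.6 -40.1 90
```

```text
hub n 89 mean [-10.4  -1.4  -1.2] pct [[-13.9, -35.1, -20.7], [-6.2, 23.1, 18.9]]
plane [ 0.0784  0.0213 -0.0103] yaw -4.5 pitch 1.2 std 0.001990237636359952
((288.64862060546875, 195.6081085205078), (16.6234130859375, 8.253582000732422), 54.462318420410156)
ellipse ((287.4557189941406, 194.01272583007812), (6.728280067443848, 12.55930233001709), 166.70899963378906)
hub face centre rel [-10.1   2.8  -1.8]
bench 0.0014285595260983832
```

View pics/side18w.png

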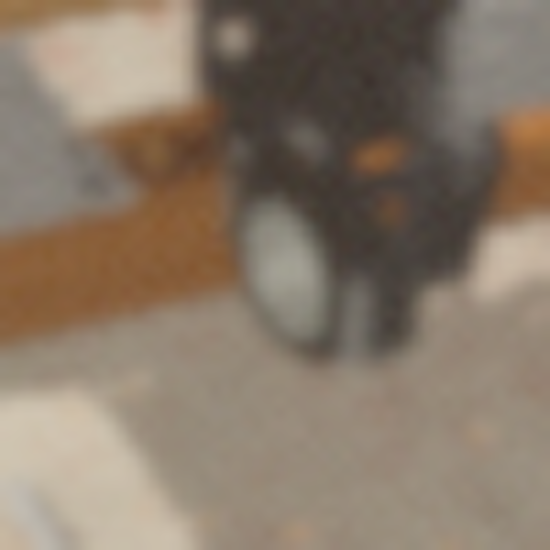

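```bash

python3 -m creep '[{"x":-18,"y":-15,"z":12,"roll":0,"fingers":0.4},{"x":-18,"y":-15,"z":12,"roll":0,"fingers":0.4},{"x":-18,"y":-15,"z":12,"roll":0,"fingers":0.4},{"x":-18,"y":-15,"z":12,"roll":0,"fingers":0.4},{"x":-18,"y":-15,"z":12,"roll":0,"fingers":0.4}]' 50 ; python3 st.py
python3 -m creep '[{"x":-6.4,"y":-32,"z":0,"roll":0,"fingers":0.4},{"x":-6.4,"y":-32,"z":0,"roll":0,"fingers":0.4},{"x":-6.4,"y":-32,"z":0,"roll":0,"fingers":0.4},{"x":-6.4,"y":-32,"z":0,"roll":0,"fingers":0.4},{"x":-6.4,"y":-20.5,"z":0,"roll":0,"fingers":0.4}]' 50 ; python3 st.py
python3 -m creep '[{"x":0,"y":0,"z":-10,"roll":0,"fingers":0.4},{"x":0,"y":0,"z":-15,"roll":0,"fingers":0.4},{"x":0,"y":0,"z":-10,"roll":0,"fingers":0.4},{"x":0,"y":0,"z":-5,"roll":0,"fingers":0.4},{"x":0,"y":0,"z":0,"roll":0,"fingers":0.4}]' 50 ; python3 st.py
python3 - <<'E'
from h import *
for n in('side','top'):
    c=snap(n,n+'19')
    cv2.imwrite('pics/'+n+'19c.png',cv2.resize(c['color'][190:275,280:380] if n=='side' else c['color'][115:215,275:375],None,fx=6.5,fy=6,interpolation=cv2.INTER_CUBIC))
E
```

```text
time_s: 27.5
tool_pos: [0.5659, -0.1155, 0.1502]
orientation: [-2.123, 2.315, -0.002]
contact_force: [-0.1, -0.2, -1.4]
grip_width: 0.0595
t 27.5 pos [ 565.9 -115.5  150.2] jaw -94.96 tilt [ 0.001 -0.    -1.   ] F [-0.1 -0.2 -1.4] w 59.5 q6 1.33
time_s: 28.12
tool_pos: [0.5341, -0.2649, 0.1497]
orientation: [-2.122, 2.316, -0.002]
contact_force: [-0.3, 0.1, -1.5]
grip_width: 0.0596
t 28.12 pos [ 534.1 -264.9  149.7] jaw -95.02 tilt [ 0.001 -0.001 -1.   ] F [-0.3  0.1 -1.5] w 59.6 q6 1.07
time_s: 28.75
tool_pos: [0.5341, -0.2629, 0.1082]
orientation: [2.124, -2.315, -0.002]
contact_force: [0.9, -1.0, -1.2]
grip_width: 0.0598
t 28.75 pos [ 534.1 -262.9  108.2] jaw -94.93 tilt [-0.001  0.001 -1.   ] F [ 0.9 -1.  -1.2] w 59.8 q6 1.07
```

View pics/side19c.png

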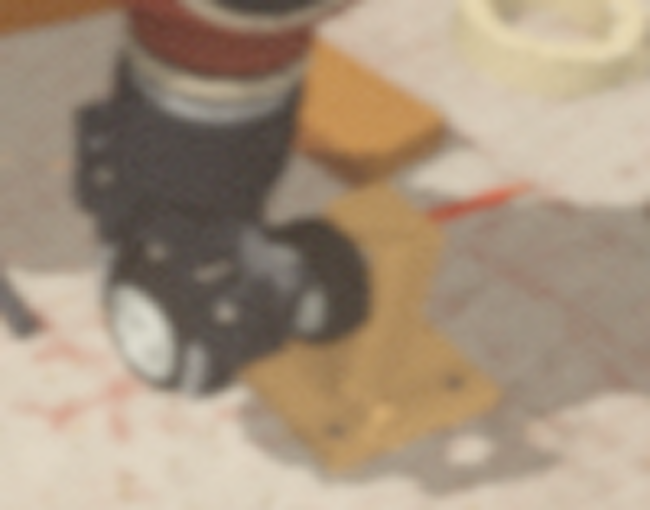

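View pics/top19c.png

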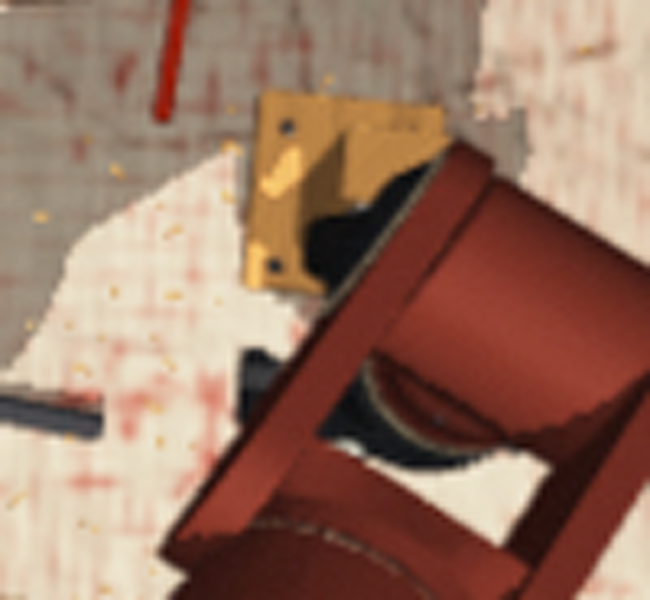

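```bash
python3 - <<'E'
from h import *
def hub(f,box,name,thr):
    c=np.load(f'/tmp/{f}.npz'); u0,v0,u1,v1=box
    im=cv2.resize(c['color'][v0:v1,u0:u1],None,fx=8,fy=8,interpolation=cv2.INTER_CUBIC)
    hsv=cv2.cvtColor(im,cv2.COLOR_BGR2HSV)
    m=((im.mean(2)>thr)&(hsv[...,1]<45)).astype(np.uint8)
    k,l,st,ce=cv2.connectedComponentsWithStats(m)
    # dump
    cn,_=cv2.findContours(m,cv2.RETR_EXTERNAL,cv2.CHAIN_APPROX_NONE)
    for q in sorted(cn,key=cv2.contourArea)[-3:]:
        if len(q)>20:
            e=cv2.fitEllipse(q); cv2.ellipse(im,e,(0,0,255),1); print(name,'c',((e[0][0]+.5)/8-.5+u0,(e[0][1]+.5)/8-.5+v0),'ax',e[1][0]/8,e[1][1]/8,e[2])
    cv2.imwrite('pics/'+name+'.png',im)
hub('side0',(315,220,345,255),'hubA',135)
hub('side19',(290,225,325,260),'hubB',135)
E
```

```text
hubA c (324.35362339019775, 222.92952013015747) ax 4.891861438751221 7.5306525230407715 177.17311096191406
hubA c (317.21115803718567, 224.32539701461792) ax 5.102864742279053 8.186511993408203 169.39923095703125
hubA c (321.2483320236206, 238.03986358642578) ax 14.932936668395996 16.31239128112793 126.07652282714844
hubB c (302.56174182891846, 257.2713966369629) ax 4.2212934494018555 6.772228240966797 62.48625564575195
hubB c (311.6735782623291, 254.00220108032227) ax 9.691987037658691 11.903857231140137 25.350881576538086
hubB c (297.6206102371216, 243.0002784729004) ax 12.822286605834961 22.81678581237793 142.0834503173828
```

View pics/hubA.png

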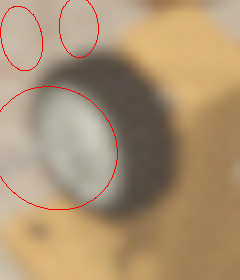

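View pics/hubB.png

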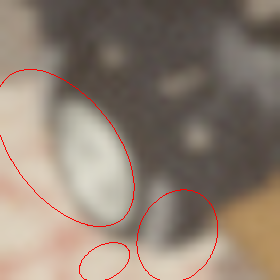

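```bash
python3 - <<'E'
from h import *
c=np.load('/tmp/side0.npz')
print('A pred',proj(c,[.6075,-.2697,.1]),'obs 324.4 237.8')
for z in(.104,.107,.110): print('B pred',z,proj(c,[.5225,-.2625,z]),'obs 301.6 244.5')
J=[proj(c,np.array([.5225,-.2625,.107])+np.eye(3)[i]*.01)-proj(c,[.5225,-.2625,.107]) for i in range(3)]; print('px per 10mm',J)
# outer wheel extents of hung wheel & hook in top0 
t=np.load('/tmp/top0.npz')
print('tip pred',proj(t,[.5606,-.2657,.11]), 'hung face ctr line', proj(t,[.62,-.2708,.131]))
W=pts(c); m=(abs(W[...,0]-.607)<.012)&(abs(W[...,1]+.27)<.04)&(abs(W[...,2]-.1)<.035); P=W[m]; print(len(P), (P.min(0)*1e3).round(),(P.max(0)*1e3).round())
col=c['color'].mean(2); 
for f,(x,y,z) in (('side0',(.6075,-.2697,.1)),('side19',(.5225,-.2625,.107))):
    c=np.load(f'/tmp/{f}.npz'); W=pts(c); col=c['color'].mean(2); m=(abs(W[...,0]-x)<.01)&(abs(W[...,1]-y)<.026)&(abs(W[...,2]-z)<.026)&(col>120); v,u=np.nonzero(m); print(f,m.sum(),'mean px',u.mean(),v.mean(),'mean xyz',(W[m].mean(0)*1e3).round(1),'mid extents',(u.min()+u.max())/2,(v.min()+v.max())/2)
E
```

```text
A pred [[325.68864874 238.07975234]] obs 324.4 237.8
B pred 0.104 [[301.35572205 246.94633323]] obs 301.6 244.5
B pred 0.107 [[301.47329087 246.20920397]] obs 301.6 244.5
B pred 0.11 [[301.59130714 245.46926923]] obs 301.6 244.5
px per 10mm [array([[ 2.78099856, -1.37811373]]), array([[-2.24345973, -2.23233865]]), array([[ 0.39514212, -2.47744969]])]
tip pred [[331.79635923 175.70078794]] hung face ctr line [[335.18387952 152.80577203]]
276 [ 598. -299.   74.] [ 619. -240.  134.]
side0 122 mean px 324.22131147540983 237.80327868852459 mean xyz [ 604.5 -266.7  100.1] mid extents 324.0 237.0
side19 130 mean px 301.3692307692308 246.0 mean xyz [ 523.3 -261.   106. ] mid extents 301.0 246.5
```

```bash

python3 -m creep '[{"x":0,"y":0,"z":1.5,"roll":0,"fingers":0.4},{"x":5,"y":-0.4,"z":0,"roll":0,"fingers":0.4},{"x":5,"y":-0.4,"z":0,"roll":0,"fingers":0.4},{"x":4,"y":-0.3,"z":0,"roll":0,"fingers":0.4},{"x":4,"y":-0.3,"z":0,"roll":0,"fingers":0.4}]' 50 ; python3 st.py
python3 -m creep '[{"x":3,"y":-0.3,"z":0,"roll":0,"fingers":0.4},{"x":3,"y":-0.3,"z":0,"roll":0,"fingers":0.4},{"x":3,"y":-0.2,"z":0,"roll":0,"fingers":0.4},{"x":3,"y":-0.2,"z":0,"roll":0,"fingers":0.4},{"x":0,"y":0,"z":0,"roll":0,"fingers":0.4}]' 50 ; python3 st.py
python3 - <<'E'
from h import *
for n in('side',):
    c=snap(n,n+'20')
    cv2.imwrite('pics/'+n+'20c.png',cv2.resize(c['color'][190:275,280:380] if n=='side' else c['color'][115:215,275:375],None,fx=6.5,fy=6,interpolation=cv2.INTER_CUBIC))
E
```

```text
time_s: 29.48
tool_pos: [0.5524, -0.2649, 0.1102]
orientation: [2.123, -2.315, -0.001]
contact_force: [-1.3, 0.1, -3.1]
grip_width: 0.06
t 29.48 pos [ 552.4 -264.9  110.2] jaw -94.96 tilt [-0.001  0.    -1.   ] F [-1.3  0.1 -3.1] w 60.0 q6 1.09
time_s: 30.1
tool_pos: [0.5644, -0.2658, 0.1101]
orientation: [-2.123, 2.315, 0.0]
contact_force: [0.3, -0.3, -4.2]
grip_width: 0.0596
t 30.1 pos [ 564.4 -265.8  110.1] jaw -94.97 tilt [ 0.  0. -1.] F [ 0.3 -0.3 -4.2] w 59.6 q6 1.1
```

View pics/side20c.png

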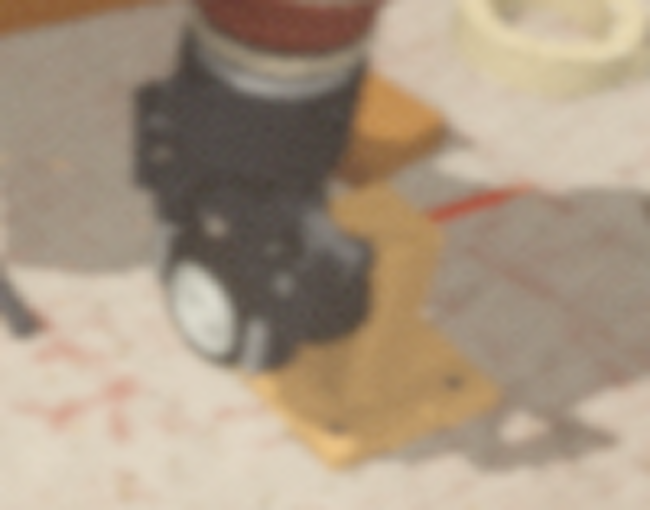

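```bash

python3 -m creep '[{"x":0,"y":0,"z":-1.2,"roll":0,"fingers":0.4},{"x":2,"y":-0.2,"z":0,"roll":0,"fingers":0.4},{"x":2,"y":-0.2,"z":0,"roll":0,"fingers":0.4},{"x":2,"y":-0.2,"z":0,"roll":0,"fingers":0.4},{"x":2,"y":-0.1,"z":0,"roll":0,"fingers":0.4}]' 50 ; python3 st.py
```

```text
time_s: 30.78
tool_pos: [0.5725, -0.2666, 0.1093]
orientation: [-2.123, 2.316, -0.0]
contact_force: [-0.4, 0.5, -1.0]
grip_width: 0.0595
t 30.77 pos [ 572.5 -266.6  109.3] jaw -94.97 tilt [ 0. -0. -1.] F [-0.4  0.5 -1. ] w 59.5 q6 1.1
```

```bash

python3 -m creep '[{"x":2,"y":-0.2,"z":0,"roll":0,"fingers":0.4},{"x":2,"y":-0.2,"z":0,"roll":0,"fingers":0.4},{"x":2,"y":-0.2,"z":0,"roll":0,"fingers":0.4},{"x":2,"y":-0.1,"z":0,"roll":0,"fingers":0.4},{"x":2,"y":-0.2,"z":0,"roll":0,"fingers":0.4}]' 50 ; python3 st.py
python3 - <<'E'
from h import *
for n in('side',):
    c=snap(n,n+'21')
    cv2.imwrite('pics/'+n+'21c.png',cv2.resize(c['color'][205:265,290:360] ,None,fx=9,fy=9,interpolation=cv2.INTER_CUBIC))
E
```

```text
time_s: 31.4
tool_pos: [0.5824, -0.2675, 0.1092]
orientation: [-2.123, 2.316, -0.0]
contact_force: [0.0, 0.2, -0.8]
grip_width: 0.0595
t 31.4 pos [ 582.4 -267.5  109.2] jaw -94.97 tilt [ 0. -0. -1.] F [ 0.   0.2 -0.8] w 59.5 q6 1.11
```

View pics/side21c.png

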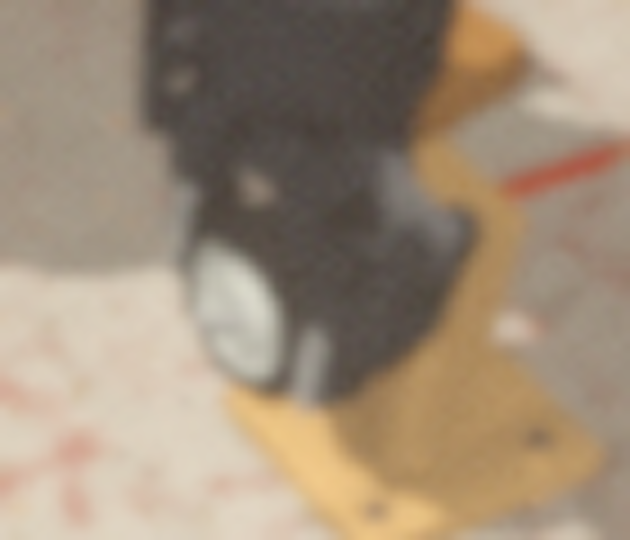

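```bash

python3 -m creep '[{"x":1,"y":-0.1,"z":0,"roll":0,"fingers":0.4},{"x":1,"y":-0.1,"z":0,"roll":0,"fingers":0.4},{"x":1,"y":-0.1,"z":0,"roll":0,"fingers":0.4},{"x":1,"y":0,"z":0,"roll":0,"fingers":0.4},{"x":0,"y":0,"z":0,"roll":0,"fingers":0.4}]' 50 ; python3 st.py
python3 -m creep '[{"x":0,"y":0,"z":-1.5,"roll":0,"fingers":0.4},{"x":0,"y":0,"z":-1.5,"roll":0,"fingers":0.4},{"x":0,"y":0,"z":-1,"roll":0,"fingers":0.4},{"x":0,"y":0,"z":-1,"roll":0,"fingers":0.4},{"x":0,"y":0,"z":0,"roll":0,"fingers":0.4}]' 50 ; python3 st.py
```

```text
time_s: 32.08
tool_pos: [0.5863, -0.2678, 0.1092]
orientation: [-2.123, 2.316, -0.0]
contact_force: [-0.5, 0.4, -0.9]
grip_width: 0.0595
t 32.08 pos [ 586.3 -267.8  109.2] jaw -94.97 tilt [ 0.  0. -1.] F [-0.5  0.4 -0.9] w 59.5 q6 1.11
time_s: 32.7
tool_pos: [0.5862, -0.2678, 0.1041]
orientation: [2.123, -2.316, -0.0]
contact_force: [0.4, -0.2, -1.9]
grip_width: 0.0598
t 32.7 pos [ 586.2 -267.8  104.1] jaw -94.97 tilt [-0.  0. -1.] F [ 0.4 -0.2 -1.9] w 59.8 q6 1.11
```

```bash

python3 -m creep '[{"x":0,"y":0,"z":-1,"roll":0,"fingers":0.4},{"x":0,"y":0,"z":-1,"roll":0,"fingers":0.4},{"x":0,"y":0,"z":-1,"roll":0,"fingers":0.4},{"x":0,"y":0,"z":0,"roll":0,"fingers":0.4},{"x":0,"y":0,"z":0,"roll":0,"fingers":0.4}]' 50 ; python3 st.py
```

```text
time_s: 33.33
tool_pos: [0.5863, -0.2678, 0.1012]
orientation: [-2.123, 2.316, 0.0]
contact_force: [-0.1, -0.1, -0.9]
grip_width: 0.0597
t 33.33 pos [ 586.3 -267.8  101.2] jaw -94.97 tilt [ 0.  0. -1.] F [-0.1 -0.1 -0.9] w 59.7 q6 1.11
```

```bash

python3 -m creep '[{"x":0,"y":0,"z":-0.7,"roll":0,"fingers":0.4},{"x":0,"y":0,"z":-0.7,"roll":0,"fingers":0.4},{"x":0,"y":0,"z":-0.6,"roll":0,"fingers":0.4},{"x":0,"y":0,"z":0,"roll":0,"fingers":0.4},{"x":0,"y":0,"z":0,"roll":0,"fingers":0.4}]' 50 ; python3 st.py;python3 - <<'E'
from h import *
for n in('side',):
    c=snap(n,n+'22')
    cv2.imwrite('pics/'+n+'22c.png',cv2.resize(c['color'][205:265,290:360] ,None,fx=9,fy=9,interpolation=cv2.INTER_CUBIC))
E
```

```text
time_s: 33.95
tool_pos: [0.5863, -0.2678, 0.0998]
orientation: [-2.123, 2.316, -0.0]
contact_force: [-2.0, 1.2, 3.5]
grip_width: 0.0598
t 33.95 pos [ 586.3 -267.8   99.8] jaw -94.97 tilt [ 0. -0. -1.] F [-2.   1.2  3.5] w 59.8 q6 1.11
```

View pics/side22c.png

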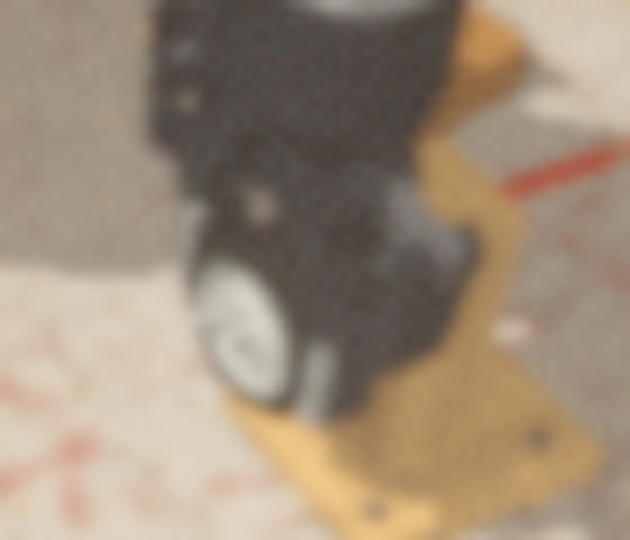

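```bash

python3 -m creep '[{"x":0,"y":0,"z":0.4,"roll":0,"fingers":0.75},{"x":0,"y":0,"z":0,"roll":0,"fingers":0.85},{"x":0,"y":0,"z":0,"roll":0,"fingers":1},{"x":0,"y":0,"z":0,"roll":0,"fingers":1},{"x":0,"y":0,"z":0,"roll":0,"fingers":1}]' 20 ; python3 st.py;python3 - <<'E'
from h import *
for n in('side',):
    c=snap(n,n+'23')
    cv2.imwrite('pics/'+n+'23c.png',cv2.resize(c['color'][205:265,290:360] ,None,fx=9,fy=9,interpolation=cv2.INTER_CUBIC))
E
```

```text
time_s: 34.62
tool_pos: [0.5862, -0.2678, 0.0995]
orientation: [2.123, -2.316, -0.0]
contact_force: [0.2, 0.6, 0.5]
grip_width: 0.0853
t 34.62 pos [ 586.2 -267.8   99.5] jaw -94.97 tilt [-0.  0. -1.] F [0.2 0.6 0.5] w 85.3 q6 1.11
```

View pics/side23c.png

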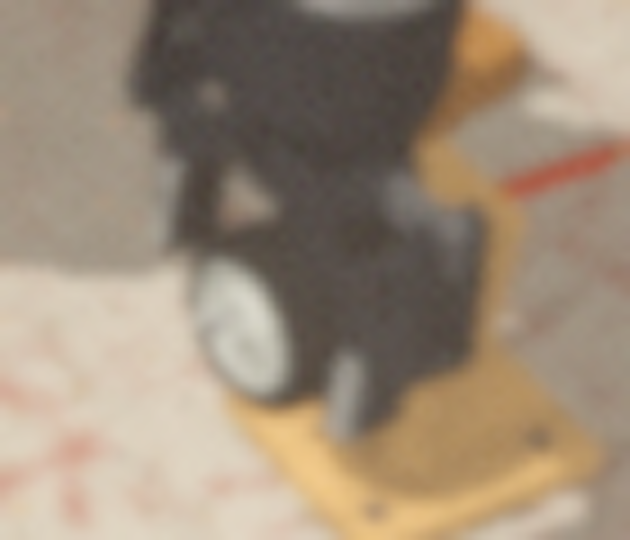

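Wheel hangs free between open fingers. Raise out.

```bash

python3 -m creep '[{"x":0,"y":0,"z":8,"roll":0,"fingers":1},{"x":0,"y":0,"z":15,"roll":0,"fingers":1},{"x":0,"y":0,"z":20,"roll":0,"fingers":1},{"x":0,"y":0,"z":30,"roll":0,"fingers":1},{"x":0,"y":0,"z":30,"roll":0,"fingers":1}]' 20 ; python3 st.py
python3 -m creep '[{"x":-20,"y":30,"z":30,"roll":0,"fingers":1},{"x":-20,"y":60,"z":0,"roll":0,"fingers":1},{"x":-20,"y":58,"z":0,"roll":0,"fingers":1},{"x":-20,"y":58,"z":0,"roll":0,"fingers":1},{"x":0,"y":30,"z":0,"roll":0,"fingers":1}]' 20 ; python3 st.py;python3 - <<'E'
from h import *
for n in('side','top'):
    c=snap(n,n+'24')
    cv2.imwrite('pics/'+n+'24c.png',cv2.resize(c['color'][140:270,230:370] if n=='side' else c['color'][60:210,170:370],None,fx=4 if n=='top' else 5,fy=4 if n=='top' else 4.6,interpolation=cv2.INTER_CUBIC))
E
```

```text
time_s: 35.3
tool_pos: [0.5866, -0.268, 0.2054]
orientation: [-2.123, 2.315, -0.003]
contact_force: [0.3, -0.3, 0.2]
grip_width: 0.0853
t 35.3 pos [ 586.6 -268.   205.4] jaw -94.97 tilt [ 0.002 -0.001 -1.   ] F [ 0.3 -0.3  0.2] w 85.3 q6 1.11
time_s: 35.92
tool_pos: [0.5056, -0.0302, 0.2346]
orientation: [-2.124, 2.312, -0.003]
contact_force: [-0.5, 0.3, 0.1]
grip_width: 0.0853
t 35.92 pos [505.6 -30.2 234.6] jaw -94.86 tilt [ 0.003 -0.    -1.   ] F [-0.5  0.3  0.1] w 85.3 q6 1.45
```

View pics/side24c.png

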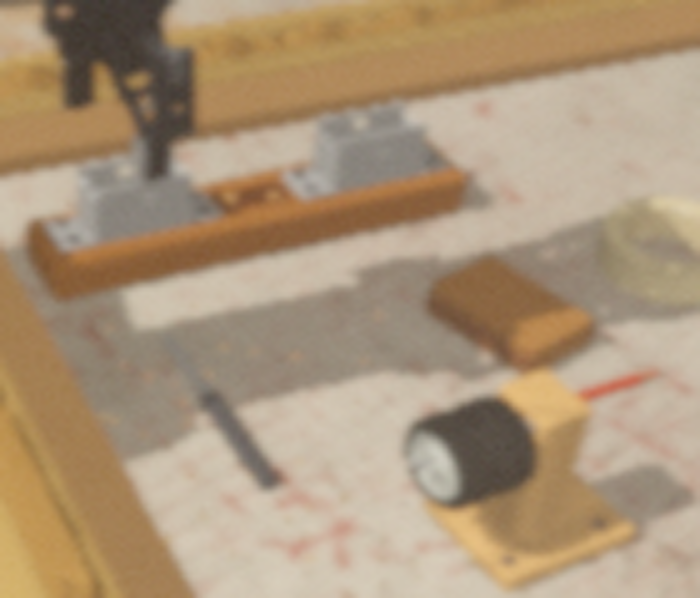

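View pics/top24c.png

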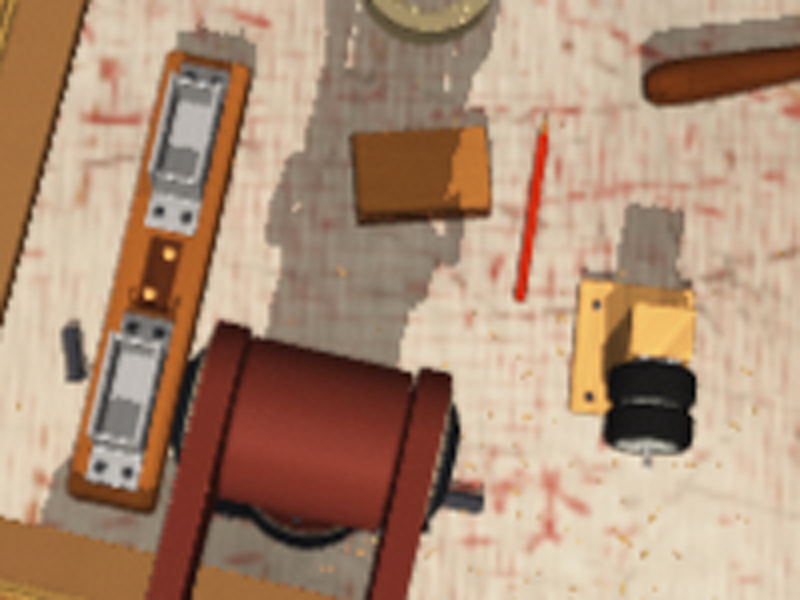

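Both wheels hang side by side with the hook tip in front of them. The pin is on the bench on its head side, the punch lies on the bench, and the block and pencil look untouched. I'll let everything settle, check once more, then hand in.

```bash

python3 -m creep '[{"x":0,"y":0,"z":0,"roll":0,"fingers":1},{"x":0,"y":0,"z":0,"roll":0,"fingers":1},{"x":0,"y":0,"z":0,"roll":0,"fingers":1},{"x":0,"y":0,"z":0,"roll":0,"fingers":1},{"x":0,"y":0,"z":0,"roll":0,"fingers":1}]' 20 >/dev/null; python3 st.py;python3 - <<'E'
from h import *
a=np.load('/tmp/top24.npz'); b=snap('top','top25')
for n,(u0,v0,u1,v1) in dict(hook=(310,120,350,185),block=(255,85,297,120),pencil=(297,90,310,137)).items():
    print(n,'since last',np.abs(a['color'][v0:v1,u0:u1].astype(int)-b['color'][v0:v1,u0:u1]).mean().round(2))
o=np.load('/tmp/top0.npz')['color'][85:140,255:312]; r,s=cv2.phaseCorrelate(np.float32(cv2.cvtColor(o,7-1)),np.float32(cv2.cvtColor(b['color'][85:140,255:312],6)));print('pencil/block shift px',r,s)
from bench import finish_job
print(finish_job())
E
```

```text
t 36.65 pos [506.5 -32.8 232.5] jaw -95.0 tilt [-0.  0. -1.] F [-0.3 -0.5 -0.9] w 85.5 q6 1.45
hook since last 0.92
block since last 2.88
pencil since last 0.92
pencil/block shift px (0.0681845900654352, -0.06889281871969999) 0.7342529821395875
the job is handed in; nothing more can be done
None
```

The job is done and handed in at about 37 s of the 72 s allowed; the hand-in gives no verdict.

- **Pin:** I pushed it out with the punch from the plain end, with about 10–15 N of resistance. It dropped out on the head side and lies on the bench beside the foot.
- **Punch:** it was laid down on the bench and released.
- **Wheel:** I lifted it out by its rim, stood it on its tread on the open bench and let go. I then took it across the tread and hung it on the hook in front of the wheel already there, which stayed on.

**Last checks**
- The final pictures show both wheels on the hook, with the upturned tip in front of them. The hook area did not change over the last half second.
- The sanding block and pencil had not measurably moved (under 0.1 pixel).
- The arm was clear and touching nothing at the end, with under 1.1 N on the wrist.

**What went less smoothly**
- **Punch grip:** the first grip read narrower than expected, so I opened and gripped it again slightly lower.
- **Hook entry:** sliding the wheel onto the hook, the bore rubbed the rod lightly, about 3 N more than the wheel's weight. I lowered it 1.2 mm and the rubbing stopped.

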